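Free a clamped specimen plate by picking out its split retaining ring

TASK

Take the hook pick from its rack and, with its tip under the raised end of the split retaining ring, lift the ring out of its groove and drop it in the blue tray; do not touch the ring with the fingers. Then swing the blue clamp bar up towards upright, where it stays by itself, and slide the brass specimen plate out from beneath it, along its rails, to the end stop. Finally hang the pick back in its rack, and leave the other things on the bench where they are.

Things in the scene. Friction and masses are not known exactly. Their poses are not given: they have to be found in the camera images.
- fixture: Grey fixed base plate, 12 mm thick: x -35..165, y -40..72 mm, with a tongue x 42..128 out to y -153 mm. Origin on the bench under the axis of the steel stud; x along the clamp bar from stud to hinge, y across it (the plate slides out to -y), z up. Stud: radius 13 mm, top at z 36 mm. Guide rails at x 51 and 119 mm, top z 17; back stop at y 64; end stop at the -y end.
- ring: Dark steel split ring, 5 mm round wire, outer radius 20, inner 15 mm, 30 g, loose. Origin: its centre, underside; x from centre to split, z up. Starts flat on the bar's eye (fixture z 26.5 mm) round the stud, x within 0.2 rad of the fixture's x. One end rises and runs out along x as a straight wire (axis 18 mm above the underside, x 25 to 40 mm), then bends down to an orange ball (radius 4.5 mm) at (42, 0, 8) mm: an arch open along y.
- ring_end (a point): Middle of the top wire of the arch at the ring's raised end, at (32, 0, 18) mm in the ring frame; at the start the gap between this wire and the bar's top below it is 15.5 mm. x as the ring's.
- clamp_bar (a joint): Hinge angle of the blue clamp bar, rad: 0 shut (level), up to 1.6 as the free end swings up and over the hinge. Stiff (0.09 N m friction, 80 g): stays where left. Bar 22 mm wide, 8 thick, top at fixture z 26.5 mm when shut; round the stud an eye 48 mm wide reaching to x -27 mm. A pin under it (4 mm) engages the plate's hole. The ring holds it shut.
- hinge (a point): Hinge axis of the bar (runs along the fixture's y), at (140, 0, 22.5) mm in the fixture frame; x, y, z as the fixture's.
- bail (a point): Middle of the rod of the steel bail (arch) on the bar, for lifting it: rod along the bar, radius 3 mm, axis 20 mm above the bar's top, at (88, 0, 46.5) mm in the fixture frame when shut; its two posts (radius 3 mm) stand 28 mm apart, axis to axis. It is open across the bar (along y) and turns with it.
- plate: Brass specimen plate 56 (x) x 120 (y) x 5 mm, 120 g, loose between the rails with 3 mm play each side, with a 14 mm square hole in the middle. Origin at the centre of its underside; starts at (85, 0, 12) mm in the fixture frame, axes as the fixture's; lies at y -85 mm when against the end stop.
- pull_pin (a point): Top of the black pull pin (diameter 9 mm, 17 mm high above the plate) standing on the plate at (-18, -55) mm from its centre: the plate is pulled to -y by hooking behind this pin.
- pick: Hook pick, 60 g, hanging upright. Origin on the shaft axis at the underside of its black flange (30 x 30 x 5 mm); z up, x along the toe. Red handle 24 (x) x 16 (y) mm, z 5 to 54 mm; grip it firmly across the 16 mm. Steel shaft of radius 2.5 mm down to z -100 mm; toe of radius 2 mm (lowest z -102.5) along x to x 22 mm (axis z -98), tip turned up to (26, 0, -95) mm.
- pick_toe (a point): Point on the toe's axis 12 mm from the shaft axis, at (12, 0, -99) mm in the pick frame.
- rack: Fixed pick rack: wooden foot 95 x 70 x 8 mm, column at the back (x 29..39 mm), fork of two arms (x -22..35, each 12 mm wide, 8 thick, top at z 115 mm), slot 12 mm wide, open to -x. Origin on the bench under the seat; x from the slot's mouth to the column. The pick's shaft hangs in the slot, its flange on the arms, toe along the rack's y.
- rack_seat (a point): Seat in the fork: where the pick's origin is when it hangs, at (0, 0, 115) mm in the rack frame.
- tray: Fixed blue tray 125 x 125 x 14 mm, walls and floor 3 mm; origin at the centre of its underside.
- timer_b: Bystander: white kitchen timer with three coloured keys, 62 x 68 x 18 mm, origin at the centre of its underside.
- beaker_b: Bystander: glass beaker, 72 mm wide, 93 mm high, origin at the centre of its underside.
- marker_b: Bystander: black and white marker pen lying down, 135 mm long, origin at the centre of its underside.
- weight_b: Bystander: small calibration weight, 22 mm wide, 32 mm high, origin at the centre of its underside.
- stud (a point): Point on the stud's axis at the height of the shut bar's top, (0, 0, 26.5) mm in the fixture frame; axes as the fixture's.
- nose (a point): Middle of the round steel nose that overhangs the stud's groove on the -x side: rod along y (y -9..9), radius 4 mm, axis at (-14.5, 0, 37.5) mm in the fixture frame, top z 41.5. The ring's -x side lies under it: raise the ring's end well above the stud's top, in an arc about the nose, then carry it up and towards -x.
- end_stop (a point): Middle of the end stop's inner face, at (85, -145, 17) mm in the fixture frame; stop 62 mm wide, top z 22 mm.

How it is judged:
By the outcome, as a careful person would: the job done as asked, in the order asked, and still so for the second after the job is handed in, with the robot touching nothing.
It also fails if it takes over 72 s, if anything falls off the work surface, if the arm or the gripper's body presses on something with over 40 N, if the wrist force passes 120 N, or if a joint passes its speed limit or range.

ROBOT

A 6-joint arm with a two-finger parallel gripper is mounted at the origin on a cart in front of the work surface, level with it; the furniture and walls round the work are solid. World frame = base frame: x ahead of the robot, y to its left, z up, the work surface at z = 0. Lengths are in m, angles in rad, forces in N, time in s.
With the tool pointing down it reaches from about 0.425 to 0.95 m from the base axis. Payload 3.5 kg.
Tool frame: the origin (TCP) lies at the very end of the fingers, on their centre line; the grasp point (between the pads) lies 19 mm behind it (ctrl.grip_point_offset is the distance from the TCP to the grasp point, in m); z points along the fingers, y is the line along which they close (so a half turn about z gives the same grasp; the last joint's range is limited). The gripper opens to 85 mm and grips with 20 to 120 N. Pads are 22 mm wide; open, the fingers measure 114 mm over their backs; the gripper's body (76 mm by 85 mm) begins 54 mm behind the grasp point. The pads swing forward as they close: fully open they stand 13 mm farther back than shut.
Start: joints at [0.967, 0.286, 1.577, -0, 1.279, -0.15], TCP at [0.296, 0.607, 0.197] pointing down, gripper open.
Joint ranges: [-2.77, 2.77], [-0.9, 2.22], [0.21, 2.48], [-1.53, 4.67], [0.24, 2.81], [-2.84, 2.84]. Speed limits (rad/s): [2.79, 2.79, 3.14, 3.14, 3.14, 3.14].

INTERFACE

Orientations are given as a unit quaternion [x, y, z, w].
In Python, from plant import ctrl gives the robot as it stands. The module is installed in compiled form; this text tells all that it offers.
- The arm moves only by the shell command python3 -m pendant 'ROWS' [OPENING] [FORCE]. ROWS is JSON, a list of rows, each an object of numbers: "dx", "dy", "dz": the shift along the tool's x, y, z in cm; "twist": the turn about the tool's z in degrees. A call has 1 to 10 rows; each row is the pose to reach, as a shift and turn from the pose commanded when the call began, along the tool's axes at that moment; what a row does not reach only later rows make up. A row lasts 1/8 s, in which the tool goes at most 62.5 mm and 10.7 degrees, less where a joint would pass 70% of its speed; a pose out of reach is approached as far as the arm can. A call with a gripper value outside its range is refused whole. OPENING is the opening in per cent of the stroke, from 0 (shut) to 100 (fully open), set as the call begins (- or left out, the last holds). The fingers move at their own pace and stop on an object; FORCE is the grip in N (left out, the last holds). Time passes only in rows, so rows that repeat a pose let the fingers close. It gives the time, the measured TCP pose, the force, the opening and the grip force at its end, in the units of the state.
- ctrl.get_state(): the state, without advancing time (a new reading comes with each control period).
- ctrl.read_camera(name): name is "side" or "top"; returns a dict with "img" (384x512x3 uint8, red, green, blue), "depth" (384x512 float32, m along the optical axis (not along the pixel's ray), 0 where there is no reading), "camera_matrix" (3x3 intrinsics, pixels), "xyz" and "rotation" of the camera in the world. Camera axes: x right, y up, looking along -z (the intrinsics and any distortion apply to the point x, -y, -z); pixel columns grow to the right and rows downward; lengths in m; the calibration is good to about 2 mm. A picture is of the moment at which its call begins.
- ctrl.sign_off(): hands the job in; it is judged then, once.
The state is a dict: "time": time; "qpos": joint angles; "dq": joint speeds; "joint_efforts": joint torques, N m; "eef_pos": TCP position; "tcp_rot": TCP orientation; "contact_force": force on the tool from outside, world axes, zero at the start; "wrist_torque": the same for the moment, N m; "opening": opening from 0.0 (shut) to 1.0 (fully open); "finger_force": force on a finger pad.
Only numpy, scipy, OpenCV 4.12 (cv2) and the standard library are available. Lean on these libraries where they do the work, as an engineer would, in place of code of your own. Each camera call takes 0.05 s, during which the arm holds its last target. There are 200 camera calls.

## Working session

There is one attempt and no reset: what is moved stays moved. The work goes in short steps, Python scripts to look and compute and a shell command to move; the robot and the scene stay as the last step left them, time stands still between calls to the robot, and variables do not carry over. Pictures are saved under pics/ and viewed, at most 10 in all, crops included, and the job is handed in when it is done.

```bash
mkdir -p pics; cat > h.py <<'E'
import numpy as np, cv2
from plant import ctrl
def shot(n,save=None):
    c=ctrl.read_camera(n)
    if save: cv2.imwrite('pics/'+save,c['img'][:,:,::-1])
    return c
def ray(c,u,v):
    K=np.array(c['camera_matrix']);R=np.array(c['rotation'])
    if R.shape==(4,):
        from scipy.spatial.transform import Rotation as Q;R=Q.from_quat(R).as_matrix()
    d=np.array([(u-K[0,2])/K[0,0],-(v-K[1,2])/K[1,1],-1.0])
    return np.array(c['xyz']),R@d
def onz(c,u,v,z):
    o,d=ray(c,u,v);return o+d*(z-o[2])/d[2]
def pt(c,u,v):
    o,d=ray(c,u,v);return o+d*c['depth'][int(round(v)),int(round(u))]
def cloud(c):
    H,W=c['depth'].shape;v,u=np.mgrid[:H,:W]
    o,_=ray(c,0,0);K=np.array(c['camera_matrix']);R=np.array(c['rotation'])
    if R.shape==(4,):
        from scipy.spatial.transform import Rotation as Q;R=Q.from_quat(R).as_matrix()
    d=np.stack([(u-K[0,2])/K[0,0],-(v-K[1,2])/K[1,1],-np.ones((H,W))],-1)
    P=o+(d@R.T)*c['depth'][...,None];P[c['depth']==0]=np.nan
    return P
def proj(c,p):
    K=np.array(c['camera_matrix']);R=np.array(c['rotation'])
    if R.shape==(4,):
        from scipy.spatial.transform import Rotation as Q;R=Q.from_quat(R).as_matrix()
    q=R.T@(np.array(p)-np.array(c['xyz']));return K[0,0]*q[0]/-q[2]+K[0,2],K[1,2]+K[1,1]*q[1]/q[2]
E
python3 - <<'E'
from h import *
for n in('side','top'):
    c=shot(n,n+'0.png');print(n,c['xyz'],np.array(c['rotation']).round(3).tolist(),np.array(c['camera_matrix']).tolist(),[k for k in c])
print(ctrl.get_state())
E
```

```text
side [ 0.45187049 -1.22838412  0.55515418] [0.564, -0.013, -0.017, 0.826] [[484.75618041479396, 0.0, 256.4122088950021], [0.0, 484.75618041479396, 189.8054257941523], [0.0, 0.0, 1.0]] ['img', 'depth', 'camera_matrix', 'xyz', 'rotation']
top [ 0.30897404 -0.02774874  1.31289168] [0.057, -0.05, -0.703, 0.707] [[377.8999975241686, 0.0, 255.68250387245948], [0.0, 377.8999975241686, 190.2295849179336], [0.0, 0.0, 1.0]] ['img', 'depth', 'camera_matrix', 'xyz', 'rotation']
{'time': 0.1, 'qpos': array([ 9.67012039e-01,  2.87108595e-01,  1.57802151e+00, -3.81012535e-05,
        1.27860704e+00, -1.50023081e-01]), 'dq': array([-0.00092187, -0.00206815, -0.00338964, -0.00011196, -0.00162486,
        0.00031322]), 'joint_efforts': array([ 8.02229933e-04, -4.07298732e+01, -2.93697792e+01, -1.13988488e-04,
        3.45434601e-03,  2.14194188e-06]), 'eef_pos': array([0.29550031, 0.60614056, 0.19566949]), 'tcp_rot': array([ 2.24933672e-01,  9.74373487e-01, -1.00369440e-03, -3.77675200e-04]), 'contact_force': array([-0.73033114,  0.30196089, -0.00597938]), 'wrist_torque': array([-0.03713477,  0.05162734, -0.01532616]), 'finger_force': 0.0, 'opening': 0.9974229123971623}
```

View pics/top0.png

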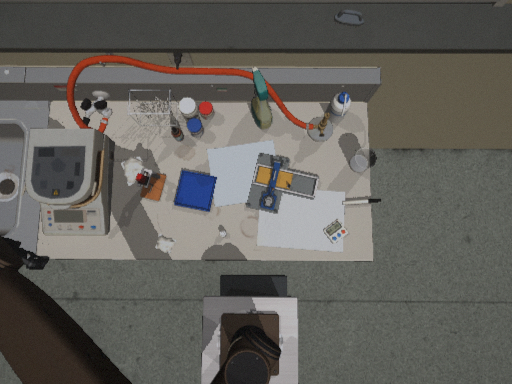

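View pics/side0.png

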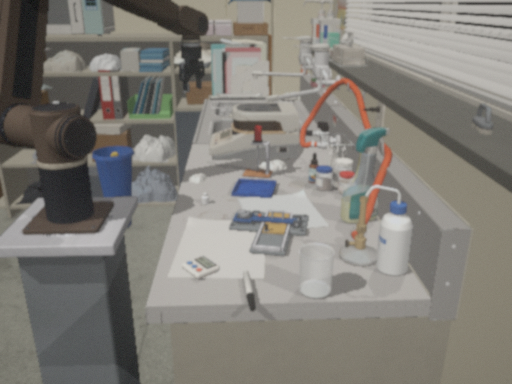

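Top view: the fixture is at about (275,183), with the stud near (269,202), the tray at (195,190), the rack with the red pick at (145,182) and bystanders at right. I'll crop closer and measure.

```bash
python3 - <<'E'
from h import *
c=shot('top');s=shot('side')
a=cv2.resize(c['img'][145:220,235:335],None,fx=6,fy=6,interpolation=cv2.INTER_CUBIC)   # 600x450
b=cv2.resize(c['img'][150:225,120:220],None,fx=4,fy=4,interpolation=cv2.INTER_CUBIC)
cv2.imwrite('pics/c1.png',a[:,:,::-1])
e=cv2.resize(s['img'][205:265,225:315],None,fx=5,fy=5,interpolation=cv2.INTER_CUBIC) #450x300
f=cv2.resize(s['img'][110:210,225:325],None,fx=3.5,fy=3.5,interpolation=cv2.INTER_CUBIC)
W=np.zeros((600,800,3),np.uint8);W[:300,:400]=b;W[:300,400:800]=e[:,25:425];W[300:600,:350]=f[:300]
cv2.imwrite('pics/c2.png',W[:,:,::-1])
P=cloud(c);hsv=cv2.cvtColor(c['img'],cv2.COLOR_RGB2HSV);S=cloud(s);hs=cv2.cvtColor(s['img'],cv2.COLOR_RGB2HSV)
def rep(nm,P,h,lo,hi,box):
    m=cv2.inRange(h,lo,hi);k=np.zeros_like(m);k[box[0]:box[1],box[2]:box[3]]=1;m=m*k
    n,l,st,ce=cv2.connectedComponentsWithStats(m)
    for i in range(1,n):
        if st[i,4]>=4:
            q=P[l==i];q=q[~np.isnan(q[:,0])]
            r=cv2.minAreaRect(q[:,:2].astype(np.float32)*1000) if len(q)>3 else None
            print(nm,st[i].tolist(),ce[i].round(1),np.nanmedian(q,0).round(4) if len(q) else None,q[:,2].max().round(3) if len(q) else None,r)
rep('red',P,hsv,(0,120,60),(6,255,255),(150,220,115,175))
rep('red2',P,hsv,(172,120,60),(180,255,255),(150,220,115,175))
rep('blue top',P,hsv,(105,120,40),(125,255,255),(145,225,160,300))
rep('plate',P,hsv,(15,120,60),(28,255,255),(145,225,240,330))
rep('red side',S,hs,(172,100,40),(180,255,255),(110,200,230,300))
rep('red side',S,hs,(0,120,40),(5,255,255),(110,200,230,300))
E
```

```text
red [136, 173, 8, 8, 38] [138.9 176.6] [0.527  0.3448 0.1684] 0.173 ((525.5072631835938, 346.4571533203125), (15.530288696289062, 21.590635299682617), 69.99658966064453)
blue top [262, 162, 18, 38, 138] [272.8 178.3] [ 0.5431 -0.0759  0.026 ] 0.032 ((538.684814453125, -69.87785339355469), (27.75359344482422, 138.9015350341797), 70.88177490234375)
blue top [175, 170, 42, 41, 1261] [195.1 190.4] [0.5086 0.1983 0.0037] 0.025 ((507.71563720703125, 197.07994079589844), (125.19624328613281, 123.98393249511719), 79.1890869140625)
blue top [272, 191, 4, 10, 16] [273.6 195.8] [ 0.4868 -0.0774  0.0251] 0.03 ((488.34259033203125, -76.09412384033203), (31.819412231445312, 8.015983581542969), 20.973243713378906)
blue top [261, 201, 14, 9, 38] [267.4 205.7] [ 0.4525 -0.0553  0.026 ] 0.032 ((455.6956481933594, -54.81385040283203), (45.29899215698242, 25.081438064575195), 85.2704086303711)
plate [256, 167, 16, 17, 208] [263.7 174.9] [ 0.5624 -0.0431  0.0171] 0.023 ((563.3228759765625, -42.4593505859375), (45.790950775146484, 56.76502227783203), 76.78590393066406)
plate [276, 171, 17, 18, 214] [283.7 179.2] [ 0.5483 -0.1124  0.0167] 0.024 ((547.1486206054688, -112.66349792480469), (49.09020233154297, 57.51882553100586), 76.4139175415039)
red side [255, 125, 7, 15, 62] [257.8 131. ] [0.5266 0.3377 0.1534] 0.17 ((526.7607421875, 338.75775146484375), (15.318657875061035, 18.931591033935547), 66.04240417480469)
```

View pics/c1.png

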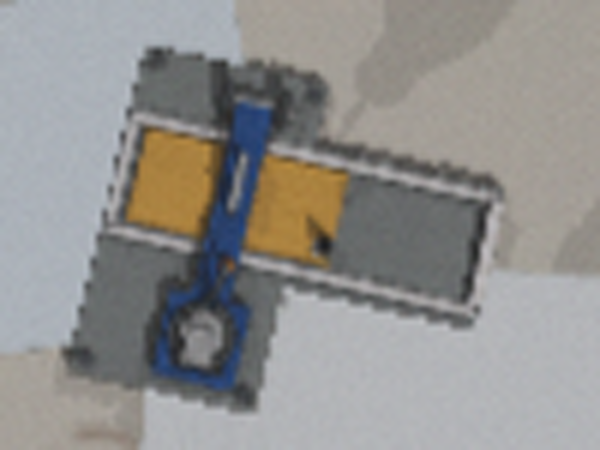

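View pics/c2.png

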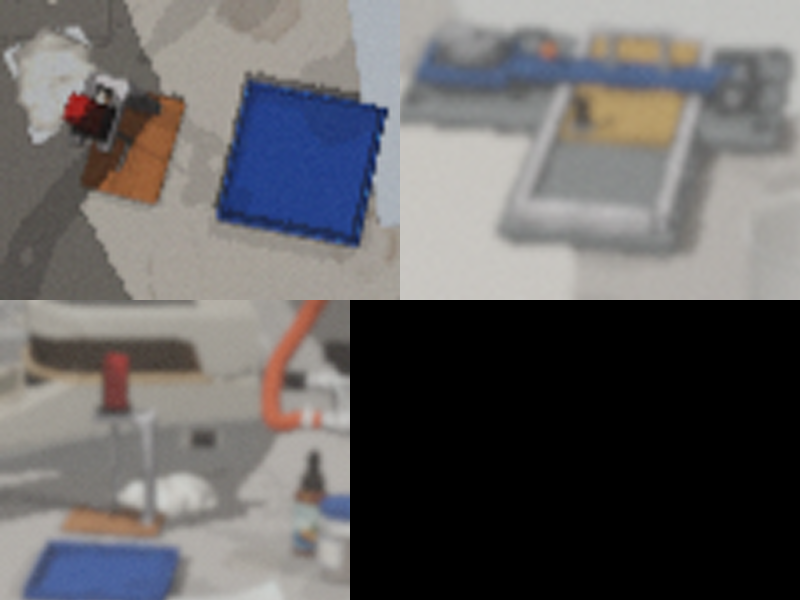

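Pictures show the bar from stud crop (200,337) to hinge (255,85), the orange ball at crop (228,265), and the pull pin at (320,243). The rack's column is on its +x side and the red handle top is at c2 (80,110). Next I compute the poses.

```bash
python3 - <<'E'
from h import *
c=shot('top');s=shot('side')
hsv=cv2.cvtColor(c['img'],cv2.COLOR_RGB2HSV)
def mk(lo,hi,box,h=hsv):
    m=cv2.inRange(h,lo,hi);k=np.zeros_like(m);k[box[0]:box[1],box[2]:box[3]]=1;return m*k
def cast(m,z,c=c): return np.array([onz(c,u,v,z)[:2]*1000 for v,u in zip(*np.nonzero(m))],np.float32)
print('brass',cv2.minAreaRect(cast(mk((15,120,60),(28,255,255),(145,225,240,330)),.017)))
t=mk((105,120,40),(125,255,255),(165,215,170,220));print('tray',cv2.minAreaRect(cast(t,.014)))
f=mk((5,70,60),(15,255,255),(165,210,135,172));print('foot',f.sum()//255,cv2.minAreaRect(cast(f,.008)))
print('foot corners by hand',[onz(c,120+u/4,150+v/4,.008)[:2].round(4) for u,v in((185,98),(155,205),(82,185))])
r=mk((0,120,60),(6,255,255),(150,220,115,155))
P=cloud(c);q=P[(r>0)];print(np.sort(q[:,2]).round(3)[::3]);print('red cast .169',cv2.minAreaRect(cast(r,.169)))
tp=q[q[:,2]>.163];print('top face',tp.mean(0),tp.min(0),tp.max(0))
o=mk((3,120,90),(14,255,255),(180,200,265,280));print('ball',cast(o,.036).mean(0) if o.any() else None)
print('stud top',onz(c,235+200/6,145+337/6,.036),'pin top',onz(c,235+321/6,145+238/6,.034))
print('fix corner',[ (n,onz(c,235+u/6,145+v/6,.012)[:2].round(4)) for n,u,v in(('-35,72',70,358),('-35,-40',252,408),('165,72',143,50))])
hs=cv2.cvtColor(s['img'],cv2.COLOR_RGB2HSV)
rs=mk((0,120,40),(5,255,255),(110,200,230,300),hs)|mk((172,100,40),(180,255,255),(110,200,230,300),hs)
S=cloud(s)[rs>0];print('side red',np.nanmean(S,0),np.nanmin(S,0),np.nanmax(S,0))
E
```

```text
brass ((554.5601196289062, -78.08246612548828), (119.39982604980469, 56.31292724609375), 76.93782806396484)
tray ((507.7301025390625, 196.91232299804688), (125.56529998779297, 123.43419647216797), 79.2900161743164)
foot 397 ((525.361572265625, 346.84405517578125), (70.05167388916016, 95.53211975097656), 76.29251861572266)
foot corners by hand [array([0.5645, 0.3012]), array([0.4694, 0.3235]), array([0.4867, 0.3882])]
[0.149 0.162 0.165 0.166 0.167 0.168 0.169 0.169 0.17  0.171 0.171 0.172
 0.174]
red cast .169 ((526.31982421875, 346.3255615234375), (18.094820022583008, 21.594894409179688), 47.048274993896484)
top face [0.5250195  0.34574171 0.16910448] [0.51560715 0.33843877 0.16384032] [0.53459009 0.35406852 0.1746631 ]
ball [509.91846 -73.76407]
stud top [ 0.46794441 -0.05783833  0.036     ] pin top [ 0.52549913 -0.12698535  0.034     ]
fix corner [('-35,72', array([0.4584, 0.0166])), ('-35,-40', array([ 0.43  , -0.0883])), ('165,72', array([ 0.6412, -0.0247]))]
side red [0.52597657 0.33757615 0.1503342 ] [0.51691893 0.3295147  0.12316534] [0.53655055 0.35147272 0.16997798]
```

```bash
cat >> h.py <<'E'
from scipy.spatial.transform import Rotation as Q
YF=-13.06;OF=np.array([.4718,-.0589]);YR=-13.7;OR=np.array([.5253,.3462])
def rel(org,yaw,x,y):
    a=np.radians(yaw);return org+np.array([x*np.cos(a)-y*np.sin(a),x*np.sin(a)+y*np.cos(a)])/1000
def go(p,xyaw=None,st=None):
    "shift in tool cm from measured pose to world TCP p; twist deg to tool-x heading xyaw"
    st=st or ctrl.get_state();R=Q.from_quat(st['tcp_rot'])
    d=R.inv().apply(np.array(p)-st['eef_pos'])*100
    h=np.degrees(np.arctan2(*R.as_matrix()[[1,0],0]))
    return d.round(2),None if xyaw is None else round((h-xyaw+180)%360-180,1)
def stt():
    s=ctrl.get_state();R=Q.from_quat(s['tcp_rot']).as_matrix()
    print('t%.2f'%s['time'],s['eef_pos'].round(4),'tilt',R[:,2].round(3),'yawx',np.degrees(np.arctan2(R[1,0],R[0,0])).round(2),'F',s['contact_force'].round(1),'T',s['wrist_torque'].round(2),'op',round(s['opening'],3),'q',s['qpos'].round(2))
E
python3 - <<'E'
from h import *
stt()
for p in((.30,.40,.25),(.5253,.3462,.20),(.5253,.3462,.128)): print(go(p,76.3))
c=shot('top');P=cloud(c);z=P[120:240,25:115];print('scale extents',np.nanmin(z[z[...,2]>.04],0),np.nanmax(z[z[...,2]>.04],0))
E
```

```text
t0.30 [0.2957 0.6065 0.1964] tilt [-0.    -0.001 -1.   ] yawx 154.0 F [ 0.6 -0.7 -0.3] T [-0.01 -0.04  0.04] op 1.005 q [ 0.97  0.29  1.58 -0.    1.28 -0.15]
(array([ -9.44, -18.38,  -5.34]), np.float64(77.7))
(array([-32.05, -13.33,  -0.35]), np.float64(77.7))
(array([-32.05, -13.33,   6.85]), np.float64(77.7))
scale extents [0.34906587 0.47996195 0.04008308] [0.74620737 0.70319076 0.18988418]
```

```bash
python3 -m pendant '[{"dx":-2,"dy":-5,"dz":-3,"twist":10},{"dx":-5,"dy":-10,"dz":-5,"twist":20},{"dx":-8,"dy":-15,"dz":-5.3,"twist":30},{"dx":-12,"dy":-18,"dz":-5.3,"twist":40},{"dx":-18,"dy":-17,"dz":-4,"twist":50},{"dx":-23.5,"dy":-15.5,"dz":-3,"twist":60},{"dx":-28.5,"dy":-14,"dz":-2,"twist":70},{"dx":-32.05,"dy":-13.3,"dz":-1,"twist":77.7},{"dx":-32.05,"dy":-13.3,"dz":-0.4,"twist":77.7},{"dx":-32.05,"dy":-13.3,"dz":-0.4,"twist":77.7}]' 100 60
python3 - <<'E'
from h import *
stt();print(go((.5253,.3462,.128),76.3))
E
```

```text
time: 1.6
eef_pos: [0.5246, 0.3466, 0.2]
tcp_rot: [0.786, 0.618, -0.001, -0.0]
contact_force: [-1.2, 0.3, 0.7]
opening: 1.003
finger_force: 0.0
t1.60 [0.5246 0.3466 0.2   ] tilt [-0.002 -0.001 -1.   ] yawx 76.36 F [-1.2  0.3  0.7] T [-0.02 -0.05 -0.04] op 1.003 q [0.42 0.18 1.69 0.   1.27 0.66]
(array([-0.01,  0.09,  7.2 ]), np.float64(0.1))
```

```bash
python3 -m pendant '[{"dy":0.1,"dz":3},{"dy":0.1,"dz":5.5},{"dy":0.1,"dz":7.2},{"dy":0.1,"dz":7.2}]' && python3 -m pendant '[{},{},{},{},{},{}]' 0 60
python3 - <<'E'
from h import *
stt();s=shot('side','g1.png')
u,v=map(int,proj(s,(.525,.346,.11)));print(u,v)
e=cv2.resize(s['img'][v-60:v+60,u-80:u+80],None,fx=5,fy=5,interpolation=cv2.INTER_CUBIC);cv2.imwrite('pics/g1c.png',e[:,:,::-1])
E
```

```text
t1.60 [0.5246 0.3466 0.2   ] tilt [-0.002 -0.001 -1.   ] yawx 76.36 F [-1.2  0.3  0.7] T [-0.02 -0.05 -0.04] op 1.003 q [0.42 0.18 1.69 0.   1.27 0.66]
257 142$[0]: bad value
```

View pics/g1c.png

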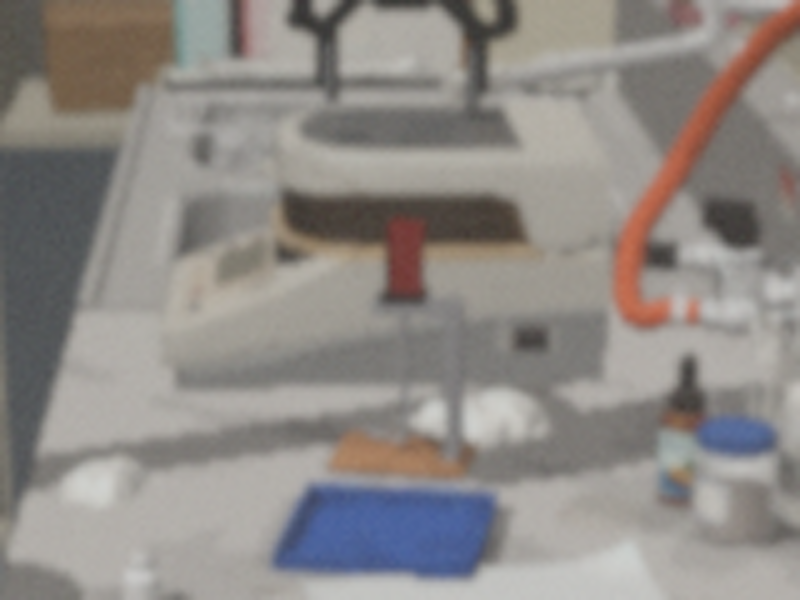

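The fingers at (330,95) and (475,95) straddle the red handle at (405,255). The pendant refused the row, so I'll give all four keys.

```bash
python3 -m pendant '[{"dx":0,"dy":0.1,"dz":3,"twist":0},{"dx":0,"dy":0.1,"dz":5.5,"twist":0},{"dx":0,"dy":0.1,"dz":7.2,"twist":0},{"dx":0,"dy":0.1,"dz":7.2,"twist":0}]' && python3 -m pendant '[{"dx":0,"dy":0,"dz":0,"twist":0},{"dx":0,"dy":0,"dz":0,"twist":0},{"dx":0,"dy":0,"dz":0,"twist":0},{"dx":0,"dy":0,"dz":0,"twist":0},{"dx":0,"dy":0,"dz":0,"twist":0},{"dx":0,"dy":0,"dz":0,"twist":0}]' 0 60
python3 -c "
from h import *
stt()"
```

```text
time: 2.15
eef_pos: [0.5251, 0.3465, 0.1278]
tcp_rot: [0.786, 0.618, -0.001, -0.0]
contact_force: [-0.5, -0.2, 0.4]
opening: 1.004
finger_force: 0.0
time: 2.9
eef_pos: [0.5274, 0.3466, 0.13]
tcp_rot: [0.786, 0.618, 0.001, 0.0]
contact_force: [1.3, -0.8, 4.9]
opening: 0.25
finger_force: 58.9
t2.90 [0.5274 0.3466 0.13  ] tilt [ 0.002  0.001 -1.   ] yawx 76.3 F [ 1.3 -0.8  4.9] T [-0.01 -0.1  -0.03] op 0.25 q [ 0.42  0.25  1.75 -0.    1.14  0.66]
```

```bash
python3 - <<'E'
from h import *
s=shot('side');c=shot('top')
u,v=map(int,proj(s,(.525,.346,.12)));
e=cv2.resize(s['img'][v-40:v+40,u-30:u+30],None,fx=6,fy=6,interpolation=cv2.INTER_CUBIC)
u,v=map(int,proj(c,(.525,.346,.12)));
f=cv2.resize(c['img'][v-30:v+30,u-25:u+25],None,fx=8,fy=8,interpolation=cv2.INTER_CUBIC)
W=np.zeros((480,760,3),np.uint8);W[:480,:360]=e;W[:480,360:]=f
cv2.imwrite('pics/g2.png',W[:,:,::-1])
E
```

```text
(no output)
```

View pics/g2.png

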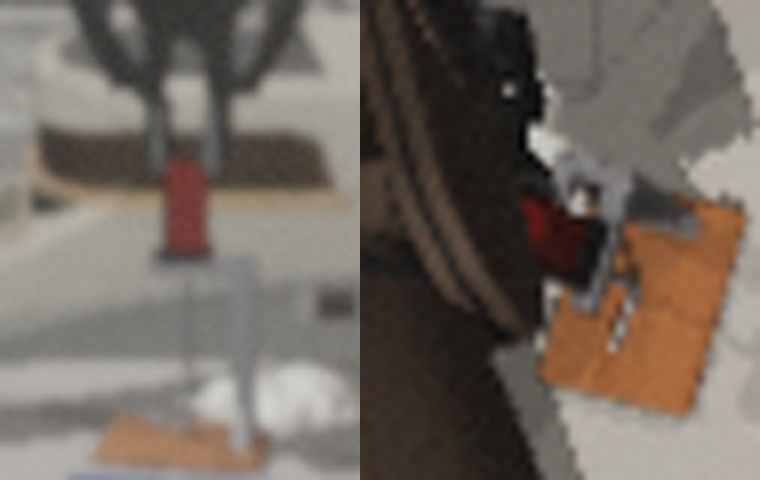

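Handle top sits at (187,160) and dark fingers at (155,165) and (215,165). The tips seem higher than expected, so I check with depth.

```bash
python3 - <<'E'
from h import *
s=shot('side');P=cloud(s)
u,v=map(int,proj(s,(.525,.346,.12)))
print(u,v)
print('y world cm');print((P[v-18:v+6,u-9:u+10,1]*100).round(0).astype(int))
print('x rng',P[v-12,u-9:u+10,0].round(3),'z col',P[v-18:v+6,u,2].round(3))
E
```

```text
257 139
y world cm
[[                  49                   49                   49
                    35                   34                   34
                    34                   36                   49
                    49                   49                   49
                    49                   33                   33
                    34                   34                   34
                    49]
 [                  49                   49                   50
                    35                   34                   34
                    34                   35                   49
                    48                   50                   50
                    49                   34                   33
                    34                   33                   34
                    49]
 [                  49                   49                   49
                    35                   35                   34
                    34                   36                   49
                    49                   48               
[... 8490 characters left out ...]
             49
                    34                   34                   33
                    33                   33                   34
                    33                   33                   32
                    33                   32                   32
                    32                   32                   32
                    32]]
x rng [0.498 0.501 0.505 0.508 0.512 0.516 0.514 0.517 0.52  0.523 0.527 0.53
 0.533 0.536 0.54  0.552 0.556 0.56  0.564] z col [0.15  0.147 0.142 0.138 0.169 0.167 0.166 0.163 0.158 0.154 0.152 0.147
 0.143 0.141 0.137 0.136 0.131 0.128 0.124 0.12  0.119 0.115 0.113 0.109]<stdin>:5: RuntimeWarning: invalid value encountered in cast
```

```bash
python3 - <<'E'
from h import *
print(ctrl.grip_point_offset)
s=shot('side');u,v=257,139
old=cv2.imread('pics/g1.png')[:,:,::-1].astype(int)
new=s['img'].astype(int)
d=np.abs(new-old).sum(2)
print('diff');print(d[v-40:v+4,u-14:u+15])
E
```

```text
0.0187
diff
[[ 71  78  77 ...  79   4  17]
 [ 88  98  92 ...  14  22  10]
 [134 139 103 ...  10  18  26]
 ...
 [  0   4   4 ...   3   5   4]
 [  1   6   7 ...   1   6   4]
 [  6   1   4 ...   7   3   6]]
```

```bash
python3 - <<'E'
from h import *
s=shot('side');u,v=257,139
old=cv2.imread('pics/g1.png')[:,:,::-1].astype(int);new=s['img'].astype(int)
d=np.abs(new-old).sum(2)
for r in range(v-26,v+3,1): print(r-v,''.join('#' if x>60 else '+' if x>30 else '.' for x in d[r,u-14:u+15]))
for z in(.13,.143,.149,.169):print(z,[tuple(np.round(np.array(proj(s,(*rel(np.array([.5274,.3466]),YR,x,0),z)))-[u,v],1)) for x in(-12,12)])
E
```

```text
-26 .+##########+....###########+
-25 .+##########+....+##########.
-24 ...+.+#######+...+#########..
-23 ......+######+...+######.....
-22 .......+#####+...+#####+.....
-21 .......+#####+...+#####+.....
-20 .......+#####+...+#####+.....
-19 .......+#####+....+####+.....
-18 ........#+.##+......+#++.....
-17 .........++......+##.++......
-16 .........+#......+##..+......
-15 .........##.......##+........
-14 .........##.......##+........
-13 .........++......++#.........
-12 ..................++.........
-11 .............................
-10 .............................
-9 .............................
-8 .............................
-7 .............................
-6 .............................
-5 .............................
-4 .............................
-3 .............................
-2 .............................
-1 .............................
0 .............................
1 .............................
2 .............................
0.13 [(np.float64(-2.5), np.float64(-2.5)), (np.float64(4.6), np.float64(-2.1))]
0.143 [(np.float64(-2.5), np.float64(-6.3)), (np.float64(4.6), np.float64(-5.9))]
0.149 [(np.float64(-2.5), np.float64(-8.1)), (np.float64(4.6), np.float64(-7.7))]
0.169 [(np.float64(-2.5), np.float64(-13.9)), (np.float64(4.6), np.float64(-13.6))]
```

Images say the finger tips sit about 34 mm above the stated TCP, holding only the handle's top. I'll reopen, go lower carefully, and close gently.

```bash
python3 -m pendant '[{"dx":0,"dy":0,"dz":0,"twist":0},{"dx":0,"dy":0,"dz":0,"twist":0},{"dx":0,"dy":0,"dz":0,"twist":0},{"dx":0,"dy":0,"dz":0.5,"twist":0},{"dx":0,"dy":0,"dz":1,"twist":0},{"dx":0,"dy":0,"dz":1,"twist":0}]' 100 20 && python3 -m pendant '[{"dx":0,"dy":0,"dz":0,"twist":0},{"dx":0,"dy":0,"dz":0,"twist":0},{"dx":0,"dy":0,"dz":0,"twist":0},{"dx":0,"dy":0,"dz":0,"twist":0},{"dx":0,"dy":0,"dz":0,"twist":0},{"dx":0,"dy":0,"dz":0,"twist":0}]' 0 20
python3 - <<'E'
from h import *
stt()
s=shot('side');u,v=257,139
old=cv2.imread('pics/g1.png')[:,:,::-1].astype(int);new=s['img'].astype(int)
d=np.abs(new-old).sum(2)
for r in range(v-26,v+3,1): print(r-v,''.join('#' if x>60 else '+' if x>30 else '.' for x in d[r,u-14:u+15]))
E
```

```text
time: 3.9
eef_pos: [0.526, 0.3461, 0.1179]
tcp_rot: [0.786, 0.618, -0.001, -0.0]
contact_force: [0.1, -0.7, 0.6]
opening: 0.998
finger_force: 0.0
time: 4.65
eef_pos: [0.5269, 0.3465, 0.1192]
tcp_rot: [0.786, 0.618, 0.0, 0.0]
contact_force: [0.0, 0.6, 0.1]
opening: 0.274
finger_force: 23.8
t4.65 [0.5269 0.3465 0.1192] tilt [ 0.001  0.    -1.   ] yawx 76.3 F [0.  0.6 0.1] T [-0.09 -0.08  0.03] op 0.274 q [ 0.42  0.26  1.75 -0.    1.12  0.66]
-26 ############+....############
-25 ############+....+###########
-24 +###########+....+###########
-23 .###########+....+###########
-22 .+##########+....+##########.
-21 ....+#######+.....########+..
-20 .....+######+....+######+....
-19 ......+#####+....+#####+.....
-18 ......+##.++........+##......
-17 ......++.#+.......++..+...+..
-16 ........+##.......+#+.+......
-15 ........+##.......##.........
-14 ........+##.......+#+.+......
-13 ........+#+.......+#+........
-12 ........+#+.......+#.........
-11 ........+#+.......+#+........
-10 ........+#+.......+#+........
-9 ..................++.........
-8 .............................
-7 .............................
-6 .............................
-5 .............................
-4 .............................
-3 .............................
-2 .............................
-1 .............................
0 .............................
1 .............................
2 .............................
```

```bash
python3 -m pendant '[{"dx":0,"dy":0,"dz":0,"twist":0},{"dx":0,"dy":0,"dz":0,"twist":0},{"dx":0,"dy":0,"dz":0,"twist":0},{"dx":0,"dy":0,"dz":1,"twist":0},{"dx":0,"dy":0,"dz":2.0,"twist":0},{"dx":0,"dy":0,"dz":2.0,"twist":0}]' 100 20 && python3 -m pendant '[{"dx":0,"dy":0,"dz":0,"twist":0},{"dx":0,"dy":0,"dz":0,"twist":0},{"dx":0,"dy":0,"dz":0,"twist":0},{"dx":0,"dy":0,"dz":0,"twist":0},{"dx":0,"dy":0,"dz":0,"twist":0},{"dx":0,"dy":0,"dz":0,"twist":0}]' 0 20 &&  python3 -m pendant '[{"dx":0,"dy":0,"dz":0,"twist":0},{"dx":0,"dy":0,"dz":0,"twist":0}]' 0 80
python3 - <<'E'
from h import *
stt()
s=shot('side');u,v=257,139
old=cv2.imread('pics/g1.png')[:,:,::-1].astype(int);new=s['img'].astype(int)
d=np.abs(new-old).sum(2)
for r in range(v-22,v+3,1): print(r-v,''.join('#' if x>60 else '+' if x>30 else '.' for x in d[r,u-14:u+15]))
E
```

```text
time: 5.45
eef_pos: [0.5254, 0.3459, 0.0969]
tcp_rot: [0.786, 0.618, -0.002, -0.0]
contact_force: [-0.1, -0.5, -0.2]
opening: 1.003
finger_force: 0.0
time: 6.2
eef_pos: [0.5268, 0.3465, 0.0993]
tcp_rot: [0.786, 0.618, 0.0, 0.0]
contact_force: [-0.6, -0.9, 1.7]
opening: 0.281
finger_force: 26.1
time: 6.45
eef_pos: [0.527, 0.3466, 0.0995]
tcp_rot: [0.786, 0.618, 0.001, 0.0]
contact_force: [-0.2, 0.0, 3.3]
opening: 0.265
finger_force: 78.5
t6.45 [0.527  0.3466 0.0995] tilt [ 0.001  0.    -1.   ] yawx 76.3 F [-0.2  0.   3.3] T [-0.02  0.01  0.04] op 0.265 q [ 0.42  0.28  1.77 -0.    1.09  0.66]
-22 #############...+######+.+###
-21 ############+....######+.####
-20 ############+....+#####++####
-19 ############+....+###########
-18 +###########+.....###########
-17 .++.++++++++.......+++++++++.
-16 ....+..............+.+++.....
-15 .......+.............++......
-14 .........+...........+.......
-13 .........++.......++.........
-12 .........#++......+#.........
-11 .........#++......+#.........
-10 .........#++......+#+........
-9 .......++.........+++#+......
-8 .......###+.......+####+.....
-7 ......+####+......+####+.....
-6 ......+####+......+####......
-5 ........###+......####+......
-4 ........+##+......+###.......
-3 .........++.......+#+........
-2 ..................++.........
-1 .............................
0 .............................
1 .............................
2 .............................
```

Firm grip with the tips about 10 mm above the flange. Lift slightly, leave via the slot mouth, and raise.

```bash
python3 -m pendant '[{"dx":0,"dy":0,"dz":-0.4,"twist":0},{"dx":0,"dy":0,"dz":-0.5,"twist":0},{"dx":0,"dy":-2,"dz":-0.5,"twist":0},{"dx":0,"dy":-5,"dz":-0.5,"twist":0},{"dx":0,"dy":-7,"dz":-0.5,"twist":0},{"dx":-2,"dy":-7.5,"dz":-3,"twist":0},{"dx":-5,"dy":-7.5,"dz":-6,"twist":0},{"dx":-10,"dy":-7.5,"dz":-8,"twist":0},{"dx":-15,"dy":-7.5,"dz":-8,"twist":0},{"dx":-15,"dy":-7.5,"dz":-8,"twist":0}]' 0 80
python3 - <<'E'
from h import *
stt();s=shot('side');c=shot('top')
st=ctrl.get_state();t=st['eef_pos']
e=[]
for k,z,f in((s,.03,7),(c,.0,7)):
    u,v=map(int,proj(k,t-[0,0,z])); e.append(cv2.resize(k['img'][v-35:v+35,u-28:u+28],None,fx=f,fy=f,interpolation=cv2.INTER_CUBIC)); print(u,v)
cv2.imwrite('pics/g3.png',np.hstack(e)[:,:,::-1])
E
```

```text
time: 7.75
eef_pos: [0.4168, 0.2167, 0.1788]
tcp_rot: [0.787, 0.617, 0.0, 0.0]
contact_force: [-0.5, 0.4, -1.4]
opening: 0.271
finger_force: 78.4
t7.75 [0.4168 0.2167 0.1788] tilt [ 0. -0. -1.] yawx 76.14 F [-0.5  0.4 -1.4] T [-0.02  0.02  0.05] op 0.271 q [ 0.26 -0.16  2.08 -0.    1.22  0.51]
224 141
177 211
```

View pics/g3.png

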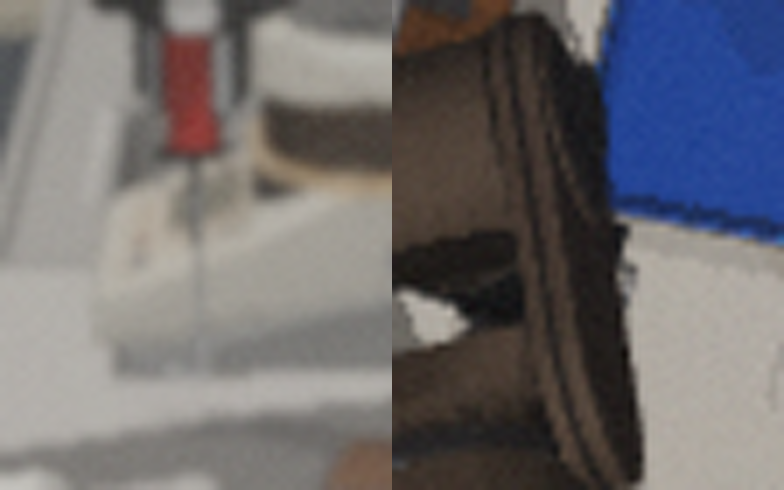

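The pick hangs straight in the grip, with the shaft at crop x 200 and its bottom near y 375. I measure shaft and toe numerically while hovering near the fixture.

```bash
python3 - <<'E'
from h import *
st=ctrl.get_state();t=st['eef_pos'];s=shot('side');P=cloud(s)
for z in(.0,-.02,-.05,-.087): print(z,np.round(proj(s,t+[0,0,z]),1))
u,v=224,141
D=P[...,1]
q=[]
for r in range(128,168):
    row=D[r,u-5:u+8];k=np.where(row<.3)[0]
    print(r,(k+u-5).tolist(),row[k].round(3).tolist(),s['img'][r,u-2:u+5].sum(1).tolist())
# transit numbers
sh=np.array([.4987,-.0822])-.06*np.array([.24,.97])
print(go((*sh,.20),76.0))
E
```

```text
0.0 [224.2 132.4]
-0.02 [224.4 138.7]
-0.05 [224.6 148.1]
-0.087 [224.8 159.5]
128 [219, 220, 221, 222, 223, 224, 225, 226, 227] [0.209, 0.202, 0.211, 0.205, 0.204, 0.205, 0.202, 0.2, 0.199] [252, 254, 269, 297, 313, 324, 369]
129 [224] [0.211] [347, 328, 351, 396, 405, 392, 398]
130 [224] [0.217] [415, 387, 391, 432, 431, 412, 385]
131 [224] [0.215] [426, 397, 382, 400, 409, 386, 371]
132 [224] [0.217] [405, 368, 366, 371, 370, 364, 362]
133 [224] [0.213] [378, 361, 352, 357, 356, 357, 365]
134 [224] [0.214] [357, 363, 358, 352, 359, 358, 369]
135 [224] [0.212] [361, 362, 377, 375, 371, 371, 398]
136 [224] [0.218] [369, 371, 379, 397, 393, 415, 427]
137 [224] [0.213] [382, 392, 408, 423, 436, 447, 455]
138 [224] [0.222] [429, 429, 436, 446, 469, 469, 468]
139 [224] [0.219] [477, 465, 459, 473, 484, 481, 482]
140 [224] [0.212] [505, 488, 473, 481, 500, 502, 499]
141 [224] [0.214] [512, 498, 474, 483, 502, 514, 512]
142 [224, 225] [0.225, 0.213] [520, 502, 457, 461, 491, 506, 506]
143 [224, 225] [0.215, 0.216] [522, 496, 457, 444, 473, 489, 482]
144 [224, 225] [0.216, 0.22] [512, 492,
[... 818 characters left out ...]
157 [224, 225] [0.217, 0.218] [400, 414, 421, 392, 366, 364, 361]
158 [219, 220, 221, 222, 223, 224, 225] [0.223, 0.219, 0.215, 0.225, 0.219, 0.218, 0.209] [431, 439, 435, 399, 374, 365, 369]
159 [222, 223, 224, 225] [0.218, 0.214, 0.216, 0.217] [444, 453, 454, 438, 420, 414, 414]
160 [] [] [484, 492, 493, 485, 476, 477, 473]
161 [] [] [511, 517, 516, 516, 513, 510, 518]
162 [] [] [520, 523, 520, 520, 521, 523, 525]
163 [] [] [521, 520, 515, 524, 513, 514, 514]
164 [] [] [508, 509, 503, 501, 493, 482, 482]
165 [] [] [486, 481, 483, 468, 437, 421, 417]
166 [] [] [426, 424, 425, 404, 381, 366, 371]
167 [] [] [369, 368, 358, 356, 339, 333, 344]
(array([-33.35,  14.94,  -2.12]), np.float64(0.3))
```

Depth shows the toe pointing to world -x (columns 219–223 in row 158), i.e. along tool -y: the fingers are across the 24 mm side. The hold is firm, so I carry on with twist +91° so the toe runs along the fixture's +y.

```bash
python3 - <<'E'
from h import *
print(go((.4855,-.1305,.20),-15))
E
```

```text
(array([-32.36,  14.83,  -2.12]), np.float64(91.3))
```

```bash
python3 -m pendant '[{"dx":-2,"dy":1,"dz":-2,"twist":10},{"dx":-6,"dy":3,"dz":-2.1,"twist":20},{"dx":-11,"dy":5,"dz":-2.1,"twist":30},{"dx":-16,"dy":7,"dz":-2.1,"twist":40},{"dx":-21,"dy":9.5,"dz":-2.1,"twist":50},{"dx":-26,"dy":12,"dz":-2.1,"twist":60},{"dx":-30,"dy":14,"dz":-2.1,"twist":70},{"dx":-32.4,"dy":14.8,"dz":-2.1,"twist":80},{"dx":-32.4,"dy":14.8,"dz":-2.1,"twist":90},{"dx":-32.4,"dy":14.8,"dz":-2.1,"twist":91.3}]'
cat > look.py <<'E'
from h import *
import sys
stt();st=ctrl.get_state();t=st['eef_pos'];s=shot('side');P=cloud(s);R=Q.from_quat(st['tcp_rot']).as_matrix()
toe=-R[:,1]
b=t-[0,0,.0835]
print('pred shaftbottom,toe12,tip px',[np.round(proj(s,p),1).tolist() for p in(b,b+.012*toe,b+.026*toe+[0,0,.0035])])
n=sys.argv[1]
u,v=map(int,proj(s,b));e=s['img'][v-30:v+20,u-33:u+33];e=cv2.resize(e,None,fx=9,fy=9,interpolation=cv2.INTER_CUBIC)
print('crop origin',u-33,v-30);cv2.imwrite('pics/%s.png'%n,e[:,:,::-1])
c=shot('top');hsv=cv2.cvtColor(c['img'],cv2.COLOR_RGB2HSV);m=cv2.inRange(hsv,(3,120,90),(14,255,255));k=m*0;k[180:200,262:284]=1
vv,uu=np.nonzero(m*k);print('ball top',[onz(c,uu.mean(),vv.mean(),.036).round(4)] if len(vv) else None)
hs=cv2.cvtColor(s['img'],cv2.COLOR_RGB2HSV);m=cv2.inRange(hs,(3,110,90),(14,255,255));k=m*0;k[205:235,240:275]=1
vv,uu=np.nonzero(m*k);print('ball side px',(uu.mean(),vv.mean(),len(vv)) if len(vv) else None,'pred',proj(s,(.5099,-.0738,.0345)))
E
python3 look.py l1
```

```text
time: 9.15
eef_pos: [0.4859, -0.1309, 0.1995]
tcp_rot: [0.992, -0.13, -0.0, -0.0]
contact_force: [0.2, -0.3, -0.8]
opening: 0.269
finger_force: 78.4
t9.15 [ 0.4859 -0.1309  0.1995] tilt [-0.001  0.001 -1.   ] yawx -14.91 F [ 0.2 -0.3 -0.8] T [0.03 0.01 0.02] op 0.269 q [-0.47 -0.1   1.99  0.    1.25  1.37]
pred shaftbottom,toe12,tip px [[250.2, 193.7], [251.3, 191.9], [252.6, 188.6]]
crop origin 217 163
ball top None
ball side px None pred (np.float64(258.76803257533584), np.float64(214.3659424268042))
```

```bash
python3 -m pendant '[{"dx":0,"dy":0,"dz":4,"twist":0},{"dx":0,"dy":0,"dz":7,"twist":0},{"dx":0,"dy":0,"dz":8.3,"twist":0},{"dx":0,"dy":0,"dz":8.3,"twist":0}]'; python3 look.py l2; python3 - <<'E'
from h import *
s=shot('side');hs=cv2.cvtColor(s['img'],cv2.COLOR_RGB2HSV)
for r in range(208,226): print(r,' '.join('%3d/%3d'%tuple(x[:2]) for x in hs[r,250:268]))
E
```

```text
time: 9.75
eef_pos: [0.485, -0.1308, 0.1164]
tcp_rot: [0.992, -0.13, -0.001, -0.0]
contact_force: [-0.0, 0.3, -0.1]
opening: 0.269
finger_force: 78.4
t9.75 [ 0.485  -0.1308  0.1164] tilt [-0.001  0.001 -1.   ] yawx -14.91 F [-0.   0.3 -0.1] T [ 0.   -0.01 -0.04] op 0.269 q [-0.47 -0.01  2.06  0.    1.09  1.37]
pred shaftbottom,toe12,tip px [[249.9, 224.5], [251.0, 222.5], [252.2, 218.9]]
crop origin 216 194
ball top None
ball side px None pred (np.float64(258.76803257533584), np.float64(214.3659424268042))
208  30/  1  30/  3  40/  4  40/  4  30/  4  30/  4  40/  4  40/  4  30/  3  40/  4  30/  3  30/  3  40/  4  40/  4  20/  4  40/  4  40/  4  30/  3
209  30/  2  15/  3  30/  4  30/  3  30/  1  40/  4  30/  3  30/  3  30/  3  30/  4  40/  4  30/  3  20/  4  20/  4  40/  4  40/  4  30/  4  30/  3
210  30/  2  30/  3  50/  4  40/  4  90/  2  60/  3  45/  3  60/  3  30/  1  30/  4  15/  3  45/  3  30/  3  30/  4  30/  3  30/  3  30/  3  30/  4
211 150/  2 120/  2  90/  2  90/  4  90/  4  90/  4 100/  5  75/  4  90/  2  60/  2  60/  2  30/  1  30/  3  30/  1  45/  3  20/  4  30/  1  15/
[... 1375 characters left out ...]
/ 29 113/ 42 110/ 42 110/ 49 109/ 55 107/ 49 109/ 49 107/ 39 113/ 34 113/ 33 111/ 39 120/ 25 131/ 17 130/ 12
222 105/  4  90/  2  90/  4  15/  5 130/  8 110/  8 110/ 14 120/ 12 100/ 15 105/ 15 105/ 13 120/  4 130/  5 130/  5  15/  8  14/ 45  16/ 61  17/ 71
223 110/  6  90/  2  45/  5  30/  3 120/  2  75/  5  75/  4 100/  6  90/  4  90/  2   0/  0   0/  0 170/  4  15/  3  14/ 21  18/ 67  19/ 84  19/ 91
224  60/  4 120/  2 105/  4  60/  7  30/  2  70/  6  75/  4  83/  8  80/  6  90/  2 120/  2  30/  1   0/  0  15/  7  16/ 22  18/ 61  17/ 79  19/ 89
225  90/  2  90/  2 105/  4  60/  4  90/  2  50/  6  75/  4  80/  5  75/  4  90/  2   0/  0  30/  1  15/  3  17/ 15  16/ 36  16/ 47  17/ 54  19/ 80
```

View pics/l2.png

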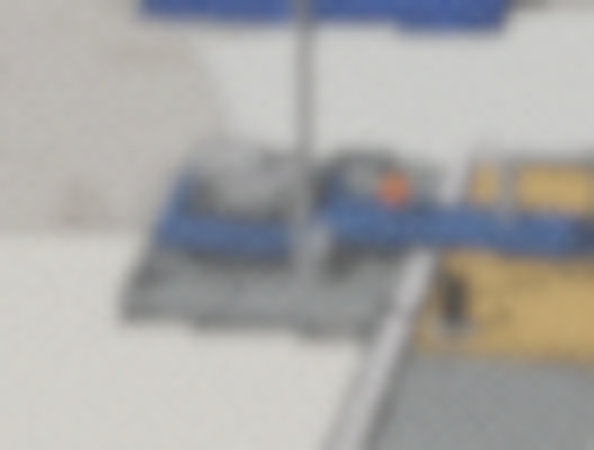

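Ball is at crop (393,188), agreeing with the estimate, and the shaft is at (305,…), as predicted. The arch wire is at (330–440,160). Now slide the toe under it.

```bash
python3 - <<'E'
from h import *
print(go((.4986,-.0819,.1165),-15))
E
```

```text
(array([-0.11, -5.14,  0.2 ]), np.float64(0.0))
```

```bash
python3 -m pendant '[{"dx":0,"dy":-1.5,"dz":0,"twist":0},{"dx":0,"dy":-3,"dz":0,"twist":0},{"dx":0,"dy":-4.2,"dz":0,"twist":0},{"dx":0,"dy":-5.1,"dz":0,"twist":0},{"dx":0,"dy":-5.1,"dz":0,"twist":0}]'; python3 - <<'E'
from h import *
for i in range(4):
    stt();s=shot('side')
print(go((.4986,-.0819,.1165),-15))
P=cloud(s);print(np.round(proj(s,(.4986,-.0819,.033)),1))
hs=cv2.cvtColor(s['img'],cv2.COLOR_RGB2HSV);m=cv2.inRange(hs,(5,55,90),(14,255,255));k=m*0;k[205:225,250:270]=1
vv,uu=np.nonzero(m*k);print('ball',uu.mean(),vv.mean(),len(uu))
for r in range(200,224): print(r,''.join('%4d'%x for x in s['img'][r,243:270].mean(1)))
E
```

```text
time: 10.52
eef_pos: [0.4986, -0.0814, 0.1169]
tcp_rot: [0.992, -0.13, -0.0, 0.0]
contact_force: [-0.4, 0.5, -0.4]
opening: 0.267
finger_force: 78.5
t10.53 [ 0.4986 -0.0814  0.1169] tilt [-0. -0. -1.] yawx -14.92 F [-0.4  0.5 -0.4] T [0.   0.05 0.02] op 0.267 q [-0.36 -0.01  2.06 -0.    1.09  1.47]
t10.57 [ 0.4985 -0.0818  0.1169] tilt [-0. -0. -1.] yawx -14.95 F [-0.2 -0.1 -0.3] T [ 0.02 -0.02  0.04] op 0.272 q [-0.36 -0.01  2.06 -0.    1.09  1.47]
t10.62 [ 0.4984 -0.0821  0.1168] tilt [-0. -0. -1.] yawx -14.98 F [-0.6  0.1 -1.1] T [0.05 0.   0.02] op 0.268 q [-0.36 -0.01  2.06 -0.    1.09  1.47]
t10.68 [ 0.4984 -0.0823  0.1169] tilt [-0. -0. -1.] yawx -15.0 F [-0.2 -0.7 -0.2] T [-0.    0.03  0.01] op 0.268 q [-0.36 -0.01  2.06 -0.    1.09  1.47]
(array([ 0.  , -0.05,  0.04]), np.float64(-0.0))
[254.6 216.2]
ball 259.5 214.5 4
200  200 200 201 202 199 202 200 200 199 188 170 168 190 200 200 199 201 200 200 199 200 199 200 200 199 200 200
201  201 202 202 201 200 199 201 201 199 189 171 169 189 200 199 202 201 200 201 201 200 200 201 200 200 201 201
202  201 201 202 200 200 200 200 2
[... 1751 characters left out ...]
11 120 119 114 118 122
218  110 109 105 104 104 106 103 102 100 108 116 118 108 102  97  99 102 105 107 106 107 110 114 116 113 117 117
219  110 107 105 108 109 108 109 106 103 101 108 109 107 100  96 100 101 106 110 111 113 110 112 113 116 116 115
220  107 109 108 111 108 109 109 108  98  96 102 102 100  95  96  95 102 103 106 109 109 111 109 113 112 114 110
221  104 105 107 102 103 104 107 103  97  97  94  97  96  95  91  95  95  99 113 125 121 112 112 115 119 120 121
222  101 100  99 100 100 101 101 102  97  97  97  95  99 102 103 101 100 112 134 151 144 126 120 126 130 134 134
223  106 106 105 104 105 106 106 110 107 101 101  99 110 118 120 118 120 134 157 171 158 126 118 127 133 140 142
```

```bash
python3 -m pendant '[{"dx":0.25,"dy":0,"dz":0,"twist":0},{"dx":0.25,"dy":0,"dz":-0.6,"twist":0},{"dx":0.1,"dy":0,"dz":-1.2,"twist":0},{"dx":-0.1,"dy":0,"dz":-1.8,"twist":0},{"dx":-0.35,"dy":0,"dz":-2.25,"twist":0},{"dx":-0.85,"dy":0,"dz":-2.9,"twist":0},{"dx":-1.45,"dy":0,"dz":-3.5,"twist":0},{"dx":-1.45,"dy":0,"dz":-3.5,"twist":0}]'; python3 - <<'E'
from h import *
stt();s=shot('side');t=ctrl.get_state()['eef_pos']
u,v=map(int,proj(s,(.4718,-.0589,.05)));e=s['img'][v-28:v+22,u-33:u+33];e=cv2.resize(e,None,fx=9,fy=9,interpolation=cv2.INTER_CUBIC)
print('crop origin',u-33,v-28);cv2.imwrite('pics/l3.png',e[:,:,::-1])
hs=cv2.cvtColor(s['img'],cv2.COLOR_RGB2HSV);m=cv2.inRange(hs,(3,50,90),(14,255,255));k=m*0;k[180:230,235:275]=1
vv,uu=np.nonzero(m*k);print('orange',uu.mean() if len(uu) else 0,vv.mean() if len(uu) else 0,len(uu))
E
```

```text
time: 11.72
eef_pos: [0.4843, -0.0783, 0.1526]
tcp_rot: [0.991, -0.131, 0.001, 0.0]
contact_force: [-0.2, -0.4, -2.3]
opening: 0.27
finger_force: 78.5
t11.72 [ 0.4843 -0.0783  0.1526] tilt [ 0.001 -0.    -1.   ] yawx -15.0 F [-0.2 -0.4 -2.3] T [-0.05 -0.06  0.01] op 0.27 q [-0.37 -0.09  2.06 -0.    1.16  1.47]
crop origin 211 178
orange 261.0 212.0 2
```

View pics/l3.png

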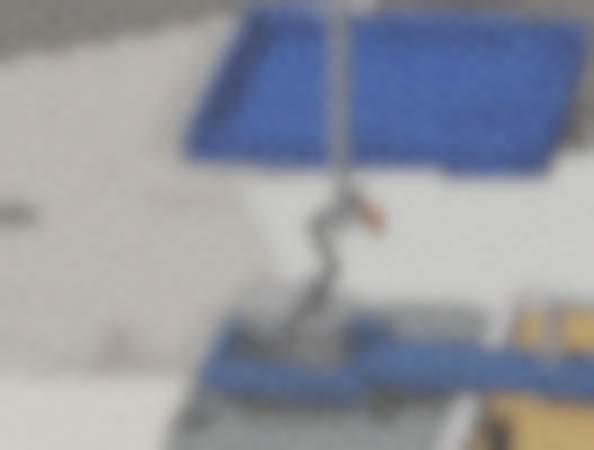

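The ring is hooked: ball at (373,215), and the arch hangs on the toe at (340,195), tilted steeply. I continue the arc, then go toward -x and up.

```bash
python3 -m pendant '[{"dx":-0.7,"dy":0,"dz":-0.5,"twist":0},{"dx":-1.4,"dy":0,"dz":-0.85,"twist":0},{"dx":-2.1,"dy":0,"dz":-1.1,"twist":0},{"dx":-2.8,"dy":0,"dz":-1.2,"twist":0},{"dx":-3.6,"dy":0,"dz":-1.3,"twist":0},{"dx":-4.6,"dy":0,"dz":-1.6,"twist":0}]';python3 -m pendant '[{"dx":-1,"dy":0,"dz":-0.6,"twist":0},{"dx":-1.8,"dy":0,"dz":-1.5,"twist":0},{"dx":-2.5,"dy":0,"dz":-3,"twist":0},{"dx":-2.5,"dy":0,"dz":-5,"twist":0},{"dx":-2.5,"dy":0,"dz":-5,"twist":0}]'; python3 - <<'E'
from h import *
stt();s=shot('side');t=ctrl.get_state()['eef_pos']
hs=cv2.cvtColor(s['img'],cv2.COLOR_RGB2HSV);m=cv2.inRange(hs,(3,60,80),(16,255,255));k=m*0;k[150:230,215:275]=1
vv,uu=np.nonzero(m*k);print('orange',uu.tolist(),vv.tolist());print('toe px',proj(s,t-[0,0,.0835]))
for r in range(172,224): print(r,''.join('%4d'%x for x in s['img'][r,226:256].mean(1)))
print(go((.5077,.155,t[2]),-15))
E
```

```text
time: 12.52
eef_pos: [0.4394, -0.0654, 0.1661]
tcp_rot: [0.991, -0.131, 0.0, -0.001]
contact_force: [5.7, 1.8, -15.9]
opening: 0.269
finger_force: 78.9
time: 13.15
eef_pos: [0.4177, -0.0611, 0.2224]
tcp_rot: [0.991, -0.13, 0.004, 0.001]
contact_force: [0.4, -0.4, -1.2]
opening: 0.267
finger_force: 89.6
t13.15 [ 0.4177 -0.0611  0.2224] tilt [ 0.007 -0.004 -1.   ] yawx -14.99 F [ 0.4 -0.4 -1.2] T [ 0.01 -0.01  0.03] op 0.267 q [-0.39 -0.33  2.14 -0.    1.33  1.45]
orange [247, 248, 249, 250, 251, 252, 253, 257, 246, 247, 248, 249, 250, 251, 252, 253, 254, 255, 256, 257, 258, 259, 260, 261, 262, 245, 246, 247, 248, 249, 250, 251, 252, 253, 254, 255, 256, 257, 258, 259, 260, 261, 262, 263, 235, 236, 244, 245, 246, 247, 248, 249, 250, 251, 252, 253, 254, 255, 256, 257, 258, 259, 260, 261, 262, 263, 264, 269, 270, 234, 235, 236, 244, 245, 246, 247, 248, 249, 250, 251, 252, 253, 254, 255, 256, 257, 258, 259, 260, 261, 262, 263, 269, 270, 235, 236, 243, 244, 245, 246, 247, 248, 249, 250, 251, 252, 253, 254, 255, 256, 257, 258, 259, 260, 261, 262, 263, 264, 265, 268, 269, 270, 243, 244, 245, 
[... 7010 characters left out ...]
 111 115 115
219  175 176 176 177 176 168 150 130 119 109 112 113 112 116 119 121 118 119 121 119 114 116 113 109 111 102 101 106 110 110
220  189 190 187 188 186 171 147 124 114 108 106 107 108 111 109 106 113 111 108 112 108 109 109 110 105 101  95  97 102 100
221  196 199 198 195 189 168 141 122 113 108 104 100  98 102 103 102 103 102 104 103 103 102 104 106 104 100  92  91  96  94
222  200 202 201 197 183 157 131 122 120 114 111 102  98  95  99  97  99  99  99  98  96  94  99 104 107 100  99  94  92  93
223  202 202 200 191 169 140 124 124 121 122 122 115 107 107 107 101 103 106 106 102 106 105 110 108 110 110 103  97 100 104
(array([ 3.180e+00, -2.318e+01, -1.000e-02]), np.float64(0.0))
```

```bash
cat > ring.py <<'E'
from h import *
st=ctrl.get_state();t=st['eef_pos'];stt()
for n in('side','top'):
    c=shot(n);P=cloud(c);b=t-[0,0,.0835]
    with np.errstate(invalid='ignore'):
        k=(np.abs(P[...,0]-b[0])<.06)&(np.abs(P[...,1]-b[1])<.06)&(P[...,2]<b[2]+.03)&(P[...,2]>b[2]-.08)&(P[...,2]>.03)
    if n=='side':
        vv,uu=np.nonzero(k);
        if len(vv):
            print('rows',vv.min(),vv.max(),'cols',uu.min(),uu.max(),len(vv))
            for r in range(vv.min(),vv.max()+1): print(r,''.join('#' if x else '.' for x in k[r,uu.min():uu.max()+1]))
        print('toe px',np.round(proj(c,b),1))
    else: print('top n',k.sum(),np.nanmedian(P[k],0) if k.any() else None)
E
python3 ring.py
```

```text
t13.20 [ 0.417  -0.0607  0.2209] tilt [ 0.005 -0.003 -1.   ] yawx -15.0 F [ 0.2  0.1 -1.8] T [ 0.02 -0.02 -0.  ] op 0.265 q [-0.39 -0.33  2.14 -0.    1.33  1.45]
rows 165 196 cols 229 242 110
165 #.............
166 ##............
167 .##...........
168 .##...........
169 .##...........
170 .##...........
171 .##...........
172 ..##.##.......
173 ..######......
174 ..######......
175 ..#####.......
176 ..###.........
177 ..###.........
178 ...##.........
179 ...##.........
180 ...#####......
181 .....######...
182 ........#####.
183 ........##.##.
184 ........##..##
185 ........##..##
186 ........##..##
187 .......##...##
188 .......##....#
189 .......##....#
190 ........##...#
191 ........##...#
192 ........##..##
193 ........##..##
194 .........##.##
195 .........####.
196 ..........##..
toe px [222.3 176. ]
top n 0 None
```

The depth mask shows the ring hanging on the toe (loop in rows 181–196), but the snag tilted the pick about 12° in the fingers. I carry it to the tray, then will rehang the pick and regrip it across the 16 mm.

```bash
python3 -m pendant '[{"dx":-0.1,"dy":-1.5,"dz":0,"twist":0},{"dx":-0.3,"dy":-4,"dz":0,"twist":0},{"dx":-0.6,"dy":-7,"dz":0,"twist":0},{"dx":-1,"dy":-10,"dz":0,"twist":0},{"dx":-1.4,"dy":-13.5,"dz":0,"twist":0},{"dx":-1.7,"dy":-17,"dz":0,"twist":0},{"dx":-2,"dy":-20,"dz":0,"twist":0},{"dx":-2.3,"dy":-22.7,"dz":0,"twist":0},{"dx":-2.4,"dy":-24.2,"dz":0,"twist":0},{"dx":-2.4,"dy":-24.5,"dz":0,"twist":0}]'; python3 ring.py; python3 - <<'E'
from h import *
t=ctrl.get_state()['eef_pos'];s=shot('side');P=cloud(s)
with np.errstate(invalid='ignore'): k=(P[...,2]>.055)&(P[...,2]<.13)&(np.abs(P[...,0]-t[0]-.03)<.06)&(np.abs(P[...,1]-t[1])<.06)
q=P[k];print(np.median(q,0),q.min(0),q.max(0))
lo=q[q[:,2]<.095];print('low',np.median(lo,0) if len(lo) else None)
E
```

```text
time: 14.55
eef_pos: [0.4558, 0.1837, 0.2174]
tcp_rot: [0.992, -0.13, -0.001, 0.0]
contact_force: [-0.5, 0.0, -1.5]
opening: 0.267
finger_force: 89.6
t14.55 [0.4558 0.1837 0.2174] tilt [-0.001 -0.    -1.   ] yawx -14.91 F [-0.5  0.  -1.5] T [-0.01 -0.   -0.05] op 0.267 q [ 0.18 -0.14  1.99 -0.    1.29  2.01]
rows 141 166 cols 241 249 81
141 ..##.....
142 ..##.....
143 ..##.....
144 ..##.....
145 ...#.....
146 ...##.#..
147 ...##.##.
148 ...######
149 ...######
150 ..####...
151 ..#.#....
152 .###.....
153 ..###....
154 ...###...
155 ....##...
156 ...####..
157 ...###...
158 ..##.#...
159 ..####...
160 .##.##...
161 .##.#....
162 .#.##....
163 .#.##....
164 ####.....
165 ###......
166 .##......
toe px [236.9 149.7]
top n 0 None
[0.4771934  0.18367696 0.10266027] [0.46762505 0.15866581 0.08151123] [0.48629392 0.20495422 0.12985758]
low [0.47351612 0.18761494 0.08730309]
```

```bash
python3 -m pendant '[{"dx":1,"dy":-0.7,"dz":2,"twist":0},{"dx":2,"dy":-1.4,"dz":4,"twist":0},{"dx":2.6,"dy":-1.7,"dz":6,"twist":0},{"dx":2.6,"dy":-1.7,"dz":7.5,"twist":0},{"dx":2.6,"dy":-1.7,"dz":8.5,"twist":0},{"dx":2.6,"dy":-1.7,"dz":9.5,"twist":0},{"dx":2.6,"dy":-1.7,"dz":10.4,"twist":0},{"dx":2.6,"dy":-1.7,"dz":11,"twist":0},{"dx":2.6,"dy":-1.7,"dz":11,"twist":0}]'; cat > tr.py <<'E'
from h import *
t=ctrl.get_state()['eef_pos'];stt();s=shot('side');P=cloud(s)
u,v=map(int,proj(s,(.5077,.1969,.01)))
hs=cv2.cvtColor(s['img'],cv2.COLOR_RGB2HSV)
for r in range(v-22,v+14): print(r,''.join('o' if (x[0]<16 and x[1]>60) else '.' if (100<x[0]<120 and x[1]>110) else '#' if x[2]<130 else ' ' for x in hs[r,u-28:u+28]))
E
python3 tr.py
```

```text
time: 15.82
eef_pos: [0.4847, 0.1922, 0.1071]
tcp_rot: [0.991, -0.13, -0.001, 0.001]
contact_force: [-0.6, 0.1, 0.3]
opening: 0.267
finger_force: 89.8
t15.82 [0.4847 0.1922 0.1071] tilt [-0.002 -0.001 -1.   ] yawx -14.98 F [-0.6  0.1  0.3] T [-0.01  0.    0.02] op 0.267 q [ 0.18  0.04  2.03 -0.    1.07  2.02]
164                                                         
165                       ########                          
166          ######################                         
167    ####################### #####                        
168 ########################## #######                      
169 #####################ooooo  #o########     #            
170 ####################oooooo  ooooooooo########           
171 ###################oooooooo ooooooooooo#######          
172 ######### ##       oooooooo ooooooooooo#####oo#    #####
173 #####             ooooooooo oooooooooooo####oo##########
174                   ooooooooo  ooooooooooo###ooo##########
175                   ooooooooo  oooooooooooooooo###########
176                                oooooooooooooo########
[... 649 characters left out ...]
    #####.........####   
188           ###............... ## # #####..........###    
189          ###..................   . ............. ###    
190          ##.....................................####    
191         ###.....................................####    
192         #......................................#####    
193          ......................................####     
194          .. ..................................###       
195                       .            .......... #         
196                                                         
197                                                         
198                                                         
199
```

The ring lies in the tray (rows 180–188). Back the toe out, then rise.

```bash
python3 -m pendant '[{"dx":0,"dy":1,"dz":0,"twist":0},{"dx":0,"dy":2.2,"dz":0,"twist":0},{"dx":0,"dy":3.5,"dz":0,"twist":0},{"dx":0,"dy":5,"dz":0,"twist":0},{"dx":0,"dy":6,"dz":-1,"twist":0},{"dx":0,"dy":6,"dz":-4,"twist":0},{"dx":0,"dy":6,"dz":-9,"twist":0},{"dx":0,"dy":6,"dz":-11,"twist":0}]'; python3 tr.py
```

```text
time: 16.88
eef_pos: [0.4718, 0.1343, 0.2226]
tcp_rot: [0.991, -0.131, 0.003, -0.001]
contact_force: [-0.2, 0.8, -1.3]
opening: 0.263
finger_force: 89.8
t16.88 [0.4718 0.1343 0.2226] tilt [ 0.007  0.001 -1.   ] yawx -15.02 F [-0.2  0.8 -1.3] T [-0.01  0.    0.01] op 0.263 q [ 0.07 -0.16  1.99  0.    1.3   1.9 ]
164          #    #################                         
165    ###########################                          
166 ###############################                         
167 ################################                        
168 ###################################                     
169 ######################oooo#o##########    ##            
170 #####################ooooooooooooooooo#######           
171 ####################ooooooooooooooooooo#######          
172 ####################ooooooooooooooooooo######oo#  ######
173 ###       #########oooooooooooooooooooo#####oo##########
174           ########oooooooooooooooooooooo###ooo##########
175            ########oooooooooooooooooooooooooo###########
176            ################ooo###oooooooooooo######
[... 651 characters left out ...]
     ####.........###    
188          ####............... ###    ###..........####   
189          ### ...................  . . ..........####    
190         ####....................................####    
191         ###.....................................####    
192         #......................................#####    
193         .......................................####     
194           ....................................###       
195                      . .         ............ ##        
196                                         .    #          
197                                                         
198                                                         
199
```

```bash
python3 - <<'E'
from h import *
t=ctrl.get_state()['eef_pos'];s=shot('side');P=cloud(s)
with np.errstate(invalid='ignore'): k=(np.abs(P[...,0]-t[0]-.015)<.05)&(np.abs(P[...,1]-t[1])<.04)&(P[...,2]>t[2]-.1)&(P[...,2]<t[2]+.03)
vv,uu=np.nonzero(k)
for r in range(vv.min(),vv.max()+1):
    c=uu[vv==r]
    if len(c):print(r,c.min(),c.max(),P[r,c].mean(0).round(3),round((P[r,c].mean(0)[0]-t[0])*1000,1))
E
```

```text
114 247 247 [0.486 0.135 0.254] 12.8
115 241 247 [0.477 0.125 0.253] 4.1
116 241 247 [0.477 0.123 0.251] 4.0
117 241 250 [0.481 0.126 0.247] 8.4
118 241 250 [0.481 0.123 0.245] 8.3
119 240 249 [0.478 0.119 0.243] 5.3
120 239 248 [0.475 0.119 0.24 ] 2.4
121 239 246 [0.472 0.127 0.236] -1.1
122 245 246 [0.481 0.13  0.232] 8.3
123 245 246 [0.481 0.127 0.23 ] 8.2
124 245 246 [0.481 0.129 0.226] 8.3
125 246 246 [0.483 0.134 0.222] 9.8
126 246 247 [0.484 0.131 0.22 ] 11.1
127 246 247 [0.484 0.13  0.217] 11.1
128 246 247 [0.484 0.13  0.214] 11.1
129 246 247 [0.484 0.13  0.212] 11.1
130 247 247 [0.485 0.131 0.208] 12.5
131 247 248 [0.487 0.132 0.205] 14.0
132 247 248 [0.487 0.129 0.203] 13.9
133 247 248 [0.487 0.128 0.2  ] 13.8
134 247 248 [0.487 0.126 0.198] 13.8
135 248 248 [0.488 0.13  0.194] 15.3
136 248 249 [0.489 0.13  0.191] 16.7
137 248 249 [0.489 0.129 0.188] 16.7
138 248 249 [0.489 0.13  0.185] 16.7
139 248 249 [0.489 0.131 0.182] 16.7
140 249 249 [0.491 0.127 0.18 ] 18.0
141 249 250 [0.492 0.127 0.177] 19.5
142 249 250 [0.492 0.13  0.173] 19.6
143 249 250 [0.492 0.131 0.17 ] 19.6
144 249 250 [0.492 0.125 0.168] 19.4
145 250 250 [0.494 0.128 0.164] 20.9
146 250 251 [0.495 0.128 0.161] 22.4
147 250 251 [0.495 0.125 0.159] 22.3
148 250 251 [0.495 0.13  0.155] 22.4
149 250 253 [0.498 0.136 0.15 ] 25.1
150 251 253 [0.5   0.135 0.147] 27.0
151 251 253 [0.5   0.133 0.145] 26.9
152 251 252 [0.498 0.128 0.143] 25.2
153 251 252 [0.498 0.127 0.14 ] 25.2
```

The shaft leans 11° (offset 8 mm at the flange, 25 mm at the toe). Back to the rack mouth.

```bash
python3 - <<'E'
from h import *
print(go((.4476,.3588,.2226),76.3), go((.4476,.3588,.1085),76.3))
E
```

```text
(array([ -8.18, -21.04,  -0.04]), np.float64(-91.3)) (array([ -8.27, -21.01,  11.37]), np.float64(-91.3))
```

```bash
python3 -m pendant '[{"dx":-1,"dy":-1,"dz":0,"twist":-10},{"dx":-2.5,"dy":-4,"dz":0,"twist":-20},{"dx":-4.5,"dy":-8,"dz":0,"twist":-30},{"dx":-6.5,"dy":-12,"dz":0,"twist":-40},{"dx":-8,"dy":-16,"dz":0,"twist":-50},{"dx":-8.3,"dy":-19,"dz":0,"twist":-60},{"dx":-8.3,"dy":-21,"dz":0,"twist":-70},{"dx":-8.3,"dy":-21,"dz":2,"twist":-80},{"dx":-8.3,"dy":-21,"dz":6,"twist":-90},{"dx":-8.3,"dy":-21,"dz":10,"twist":-91.3}]';  python3 - <<'E'
from h import *
stt()
print(go((.4476,.3588,.1085),76.3),go((.5253,.3398,.1085),76.3))
E
```

```text
time: 18.23
eef_pos: [0.4437, 0.3584, 0.1158]
tcp_rot: [0.786, 0.618, -0.001, -0.0]
contact_force: [-0.6, -0.6, -0.6]
opening: 0.266
finger_force: 89.8
t18.23 [0.4437 0.3584 0.1158] tilt [-0.001 -0.001 -1.   ] yawx 76.4 F [-0.6 -0.6 -0.6] T [ 0.03 -0.04 -0.  ] op 0.266 q [ 0.5   0.14  1.9  -0.    1.1   0.74]
(array([0.13, 0.37, 0.73]), np.float64(0.1)) (array([0.11, 8.37, 0.72]), np.float64(0.1))
```

```bash
python3 -m pendant '[{"dx":0.1,"dy":0.3,"dz":0.7,"twist":0},{"dx":0.1,"dy":2,"dz":0.7,"twist":0},{"dx":0.1,"dy":4,"dz":0.7,"twist":0},{"dx":0.1,"dy":6,"dz":0.7,"twist":0},{"dx":0.1,"dy":7.5,"dz":0.7,"twist":0},{"dx":0.1,"dy":8.4,"dz":0.7,"twist":0},{"dx":0.1,"dy":8.4,"dz":0.7,"twist":0}]'; cat > tilt.py <<'E'
from h import *
stt();t=ctrl.get_state()['eef_pos'];s=shot('side');P=cloud(s)
hs=cv2.cvtColor(s['img'],cv2.COLOR_RGB2HSV)
u,v=257,139
with np.errstate(invalid='ignore'):
  for r in range(v-16,v+34): print(r-v,''.join('r' if (h[0]<8 or h[0]>170) and h[1]>110 else '#' if abs(y-.35)<.05 and z>.012 else '.' for y,z,h in zip(P[r,u-14:u+18,1],P[r,u-14:u+18,2],hs[r,u-14:u+18])))
E
python3 tilt.py
```

```text
time: 19.1
eef_pos: [0.5193, 0.3402, 0.1102]
tcp_rot: [0.785, 0.619, -0.008, -0.003]
contact_force: [0.1, -5.1, -3.3]
opening: 0.266
finger_force: 89.5
t19.10 [0.5193 0.3402 0.1102] tilt [-0.016 -0.004 -1.   ] yawx 76.5 F [ 0.1 -5.1 -3.3] T [-0.9   0.36  0.01] op 0.266 q [0.42 0.26 1.77 0.   1.12 0.65]
-16 .....##########.#####...........
-15 .....######rrrr######...........
-14 .....#####rrrrr######...........
-13 .....#####rrrrr######...........
-12 .....#####rrrrr######...........
-11 .....#####rrrrr######...........
-10 .....#####rrrrr######...........
-9 ......####rrrrr######...........
-8 ......####rrrrr#####............
-7 .......###rrrrr####.............
-6 ........###rrrr####.............
-5 ..........#rrrr##...............
-4 ..........#rrrr##...............
-3 ..........##rrr###..............
-2 .........###rrrr##..............
-1 .........#########..............
0 ........#########...............
1 .........###########............
2 .........##################.....
3 ........###################.....
4 ........###################.....
5 ........###################.....
6 .
[... 300 characters left out ...]
.......####.....
15 .............#.........####.....
16 .............#.........####.....
17 .............#.........####.....
18 .............#.........####.....
19 .............#.........####.....
20 .............#.........####.....
21 .............#.........####.....
22 .............#.........####.....
23 .............#.........####.....
24 ......##.....#.........########.
25 .......#######.........#########
26 ............##........##########
27 ......................##########
28 .......................#####.###
29 .......................####.....
30 .......................####.....
31 .......................###......
32 ......................####......
33 .......................###......
```

Some side contact with an arm. I shift tool x by -0.4, ease back, lower and release.

```bash
python3 -m pendant '[{"dx":-0.3,"dy":-0.4,"dz":0,"twist":0},{"dx":-0.3,"dy":-0.3,"dz":0,"twist":0},{"dx":-0.3,"dy":-0.2,"dz":0.4,"twist":0},{"dx":-0.3,"dy":-0.2,"dz":0.6,"twist":0},{"dx":-0.3,"dy":-0.2,"dz":0.6,"twist":0}]' - 20; python3 -c "
from h import *
stt()"
```

```text
time: 19.77
eef_pos: [0.5235, 0.3374, 0.1045]
tcp_rot: [0.786, 0.618, -0.0, -0.0]
contact_force: [0.4, -0.4, -0.9]
opening: 0.267
finger_force: 89.8
t19.77 [0.5235 0.3374 0.1045] tilt [-0. -0. -1.] yawx 76.28 F [ 0.4 -0.4 -0.9] T [ 0.03  0.   -0.06] op 0.267 q [0.41 0.26 1.78 0.   1.1  0.65]
```

```bash
python3 -m pendant '[{"dx":0,"dy":0,"dz":0.3,"twist":0},{"dx":0,"dy":0,"dz":0.4,"twist":0}]' && python3 -m pendant '[{"dx":0,"dy":0,"dz":0,"twist":0},{"dx":0,"dy":0,"dz":0,"twist":0},{"dx":0,"dy":0,"dz":0,"twist":0},{"dx":0,"dy":0,"dz":-4,"twist":0},{"dx":0,"dy":0,"dz":-9,"twist":0},{"dx":0,"dy":0,"dz":-9,"twist":0}]' 100 20;  python3 tilt.py
```

```text
time: 20.02
eef_pos: [0.5238, 0.3378, 0.104]
tcp_rot: [0.786, 0.618, -0.0, 0.0]
contact_force: [-4.4, -2.6, 11.5]
opening: 0.268
finger_force: 91.4
time: 20.78
eef_pos: [0.5264, 0.3389, 0.1969]
tcp_rot: [0.786, 0.618, 0.005, 0.001]
contact_force: [-0.8, 0.2, 0.2]
opening: 0.998
finger_force: 0.0
t20.77 [0.5264 0.3389 0.1969] tilt [ 0.01   0.004 -1.   ] yawx 76.31 F [-0.8  0.2  0.2] T [0.01 0.   0.  ] op 0.998 q [0.41 0.17 1.71 0.   1.25 0.65]
-16 ................................
-15 ................................
-14 ............#####...............
-13 ...........#rrrrrr#.............
-12 ...........rrrrrrr#.............
-11 ...........rrrrrrr#.............
-10 ...........rrrrrrr#.............
-9 ...........rrrrrrr#.............
-8 ...........#rrrrrr#.............
-7 ...........#rrrrrr#.............
-6 ...........#rrrrrr#.............
-5 ...........#rrrrr##.............
-4 ...........##rrrr##.............
-3 ...........#rrrrr##.............
-2 ...........#rrrrr##.............
-1 ...........#rrrrr##.............
0 ...........##rrrr###............
1 .........######r####............

[... 443 characters left out ...]
.......####.....
15 ..............##.......####.....
16 ..............##.......####.....
17 ..............##.......####.....
18 ..............##.......####.....
19 ..............##.......####.....
20 ..............##.......####.....
21 ..............##.......####.....
22 ..............##.......####.....
23 ..............##.......####.#...
24 ..............##.......########.
25 ...............#.......#########
26 ..............##......##########
27 ..............##.......####.####
28 .......#......##.......####.###.
29 .......####...##.......####.....
30 ..........######.......####.....
31 .......................####.....
32 ..#...................####......
33 ......................##.#......
```

The pick hangs upright again. Regrip across the 16 mm side: twist -90° so that tool x is the toe's direction.

```bash
python3 - <<'E'
from h import *
s=shot('side');P=cloud(s);u,v=257,139
q=P[v+8:v+23,u:u+2].reshape(-1,3);print('shaft',np.nanmean(q,0),np.nanstd(q,0))
h=P[v-11:v-2,u-3:u+4].reshape(-1,3);h=h[h[:,1]<.36];print('handle',h.mean(0))
for p in((.5255,.3462,.0965),): print(go(p,166.3))
E
```

```text
shaft [0.52568117 0.34396171 0.07020864] [0.00167492 0.0024013  0.01515803]
handle [0.52349793 0.33801623 0.14827055]
(array([ 0.87, -0.02,  9.47]), np.float64(-90.0))
```

```bash
python3 -m pendant '[{"dx":0.3,"dy":0,"dz":0,"twist":-10},{"dx":0.8,"dy":0,"dz":0,"twist":-20},{"dx":0.8,"dy":0,"dz":0,"twist":-30},{"dx":0.8,"dy":0,"dz":0,"twist":-40},{"dx":0.8,"dy":0,"dz":0,"twist":-50},{"dx":0.8,"dy":0,"dz":0,"twist":-60},{"dx":0.8,"dy":0,"dz":0,"twist":-70},{"dx":0.8,"dy":0,"dz":0,"twist":-80},{"dx":0.8,"dy":0,"dz":0,"twist":-90},{"dx":0.8,"dy":0,"dz":0,"twist":-90}]'; python3 - <<'E'
from h import *
stt();print(go((.5257,.3463,.0965),166.3))
E
```

```text
time: 22.12
eef_pos: [0.5243, 0.3448, 0.1884]
tcp_rot: [0.12, 0.993, -0.001, -0.002]
contact_force: [0.2, 0.2, -0.2]
opening: 0.998
finger_force: 0.0
t22.12 [0.5243 0.3448 0.1884] tilt [-0.004 -0.002 -1.   ] yawx 166.18 F [ 0.2  0.2 -0.2] T [-0.    0.02 -0.04] op 0.998 q [ 0.42  0.19  1.7  -0.    1.25 -0.91]
(array([-0.13,  0.2 ,  9.19]), np.float64(-0.1))
```

```bash
python3 -m pendant '[{"dx":-0.1,"dy":0.2,"dz":4,"twist":0},{"dx":-0.1,"dy":0.2,"dz":7.5,"twist":0},{"dx":-0.1,"dy":0.2,"dz":9.2,"twist":0},{"dx":-0.1,"dy":0.2,"dz":9.2,"twist":0}]' && python3 -m pendant '[{"dx":0,"dy":0,"dz":0,"twist":0},{"dx":0,"dy":0,"dz":0,"twist":0},{"dx":0,"dy":0,"dz":0,"twist":0},{"dx":0,"dy":0,"dz":0,"twist":0},{"dx":0,"dy":0,"dz":0,"twist":0},{"dx":0,"dy":0,"dz":0,"twist":0}]' 0 40 && python3 -m pendant '[{"dx":0,"dy":0,"dz":0,"twist":0},{"dx":0,"dy":0,"dz":0,"twist":0}]' 0 110; python3 tilt.py
```

```text
time: 22.62
eef_pos: [0.5256, 0.3465, 0.0969]
tcp_rot: [0.12, 0.993, -0.001, -0.002]
contact_force: [-0.2, 0.4, 0.4]
opening: 0.998
finger_force: 0.0
time: 23.38
eef_pos: [0.5272, 0.3472, 0.0997]
tcp_rot: [0.119, 0.993, 0.0, 0.0]
contact_force: [-1.4, 0.5, 4.3]
opening: 0.178
finger_force: 43.4
time: 23.62
eef_pos: [0.5273, 0.3473, 0.0998]
tcp_rot: [0.119, 0.993, 0.0, 0.001]
contact_force: [-1.0, -0.4, 5.6]
opening: 0.172
finger_force: 107.8
t23.62 [0.5273 0.3473 0.0998] tilt [ 0.001  0.001 -1.   ] yawx 166.3 F [-1.  -0.4  5.6] T [-0.07  0.08  0.05] op 0.172 q [ 0.42  0.28  1.77 -0.    1.09 -0.91]
-16 .........###########............
-15 .........##########.............
-14 ...........########.............
-13 ...........########.............
-12 ...........########.............
-11 ...........########.............
-10 ...........########.............
-9 ...........########.............
-8 ...........########.............
-7 ...........########.............
-6 ...........########.............
-5 ...........########.............
-4 ...........########.............
-3 ...........######
[... 601 characters left out ...]
.......####.....
15 ..............##.......####.....
16 ..............##.......####.....
17 ..............##.......####.....
18 ..............##.......####.....
19 ..............##.......####.....
20 ..............##.......####.....
21 ..............##.......####.....
22 ..............##.......####.....
23 ..............##.......#####....
24 ..............##.......#########
25 ..............##......##########
26 ..............##......##########
27 ..............##.......#########
28 .......#......##.......#####.##.
29 ........####..##.......####.....
30 ...........#####.......####.....
31 ................#.#....####.....
32 ......................####......
33 ......................####......
```

```bash
python3 -m pendant '[{"dx":0,"dy":0,"dz":-0.5,"twist":0},{"dx":0.5,"dy":0,"dz":-0.5,"twist":0},{"dx":3,"dy":0,"dz":-0.5,"twist":0},{"dx":6,"dy":0,"dz":-0.5,"twist":0},{"dx":8,"dy":0,"dz":-2,"twist":0},{"dx":8,"dy":0,"dz":-7,"twist":0},{"dx":8,"dy":0,"dz":-10,"twist":0},{"dx":8,"dy":0,"dz":-10,"twist":0}]'; python3 - <<'E'
from h import *
stt();p=rel(OF,YF,95,-61.4);print(p,go((*p,.20),77),)
E
```

```text
time: 24.68
eef_pos: [0.4501, 0.3669, 0.2017]
tcp_rot: [0.119, 0.993, 0.002, 0.002]
contact_force: [-0.2, -0.8, -0.6]
opening: 0.172
finger_force: 107.1
t24.68 [0.4501 0.3669 0.2017] tilt [ 0.005  0.003 -1.   ] yawx 166.32 F [-0.2 -0.8 -0.6] T [ 0.03 -0.04  0.01] op 0.172 q [ 0.51  0.07  1.81  0.    1.25 -0.82]
[ 0.55046809 -0.1401791 ] (array([-21.74, -46.9 ,   0.08]), np.float64(89.3))
```

```bash
python3 -m pendant '[{"dx":-1,"dy":-3,"dz":0,"twist":9},{"dx":-3,"dy":-8,"dz":0,"twist":19},{"dx":-5.5,"dy":-13,"dz":0,"twist":29},{"dx":-8,"dy":-18,"dz":0,"twist":39},{"dx":-10.5,"dy":-23.5,"dz":0,"twist":49},{"dx":-13,"dy":-29,"dz":0,"twist":59},{"dx":-16,"dy":-34.5,"dz":0,"twist":69},{"dx":-19,"dy":-40,"dz":0,"twist":79},{"dx":-21,"dy":-44.5,"dz":0,"twist":89.3},{"dx":-21.7,"dy":-46.9,"dz":0,"twist":89.3}]'; python3 - <<'E'
from h import *
stt();p=rel(OF,YF,95,-61.4);print(go((*p,.1178),77))
E
```

```text
time: 25.92
eef_pos: [0.5476, -0.1432, 0.1958]
tcp_rot: [0.784, 0.621, -0.001, -0.002]
contact_force: [-1.1, 0.7, -0.4]
opening: 0.169
finger_force: 107.3
t25.93 [ 0.5476 -0.1432  0.1958] tilt [-0.004  0.002 -1.   ] yawx 76.78 F [-1.1  0.7 -0.4] T [ 0.03 -0.06  0.02] op 0.169 q [-0.43  0.05  1.85 -0.    1.25 -0.2 ]
(array([0.35, 0.24, 7.8 ]), np.float64(-0.2))
```

```bash
python3 -m pendant '[{"dx":0,"dy":0.2,"dz":3,"twist":0},{"dx":0,"dy":0.2,"dz":6,"twist":0},{"dx":0,"dy":0.2,"dz":7.8,"twist":0},{"dx":0,"dy":0.2,"dz":7.8,"twist":0}]'; cat > sh.py <<'E'
from h import *
import sys
stt();st=ctrl.get_state();t=st['eef_pos'];R=Q.from_quat(st['tcp_rot']).as_matrix();s=shot('side');P=cloud(s)
xs=[];o=[]
for z in np.arange(-.07,-.01,.004):
    u,v=proj(s,t+[0,0,z]+.0014*R[:,0]);v=int(round(v));u0=int(round(u))
    y=P[v,u0-6:u0+7,1];k=np.abs(y-t[1])<.03
    if k.any(): o.append((np.nonzero(k)[0]+u0-6).mean()-u)
print('shaft col - pred',np.round(o,1))
print('fixture coords of TCP mm', (Q.from_euler('z',-YF,degrees=True).apply([*(t[:2]-OF),t[2]])*1000).round(1))
b=t+.0152*np.array([0,0,1])
for n,d in(('bottom',[0,0,-.1025]),('tip',.026*R[:,0]+[0,0,-.095])): print(n,np.round(proj(s,b+np.array(d)+.0014*R[:,0]),1))
E
python3 sh.py; python3 - <<'E'
from h import *
s=shot('side')
a=lambda x,y,z:np.round(proj(s,(*rel(OF,YF,x,y),z/1000)),1)
print('rod ends',a(74,0,46.5),a(102,0,46.5),'post base',a(74,0,26.5),a(102,0,26.5),'pin',a(67,-55,34))
u,v=map(int,a(88,0,40));e=s['img'][v-25:v+25,u-33:u+33];e=cv2.resize(e,None,fx=10,fy=10,interpolation=cv2.INTER_CUBIC);print(u-33,v-25);cv2.imwrite('pics/l4.png',e[:,:,::-1])
E
```

```text
time: 26.42
eef_pos: [0.5488, -0.1405, 0.1179]
tcp_rot: [0.783, 0.623, -0.001, -0.003]
contact_force: [-0.6, -0.7, -0.4]
opening: 0.174
finger_force: 107.3
t26.43 [ 0.5488 -0.1405  0.1179] tilt [-0.005  0.002 -1.   ] yawx 77.0 F [-0.6 -0.7 -0.4] T [ 0.01 -0.   -0.05] op 0.174 q [-0.43  0.13  1.91  0.    1.11 -0.2 ]
shaft col - pred [ 0.1  0.1 -0.4 -0.5 -0.5 -0.5 -0.5 -0.6 -0.6 -0.6 -0.7 -0.7 -0.7 -0.7
 -0.8]
fixture coords of TCP mm [ 93.5 -62.1 117.9]
bottom [275.8 226.3]
tip [277.3 219.3]
rod ends [271.9 210.2] [282.5 211.1] post base [271.8 217.2] [282.4 218.1] pin [265.7 223.3]
244 187
```

View pics/l4.png

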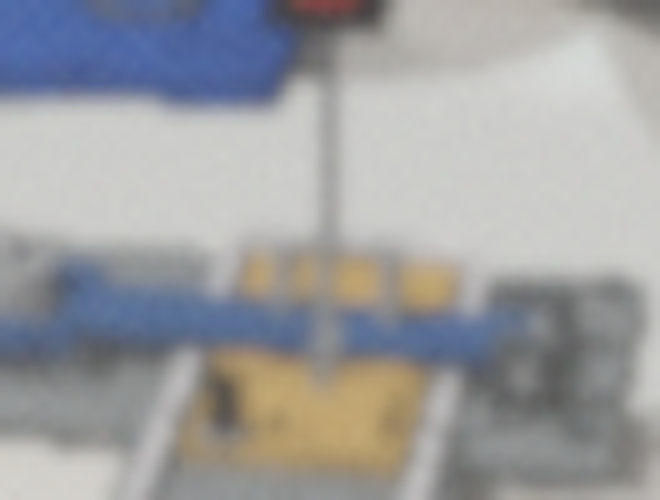

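Bail posts are at crop (278,275) and (390,280), with the shaft between them at 328, as predicted. Insert the toe.

```bash
python3 -m pendant '[{"dx":2,"dy":0,"dz":0,"twist":0},{"dx":4,"dy":0,"dz":0,"twist":0},{"dx":4.9,"dy":0,"dz":0,"twist":0},{"dx":4.9,"dy":0,"dz":0,"twist":0}]'; python3 sh.py
```

```text
time: 27.02
eef_pos: [0.5621, -0.0926, 0.1212]
tcp_rot: [0.782, 0.623, 0.0, 0.0]
contact_force: [0.5, -0.7, -0.1]
opening: 0.178
finger_force: 107.6
t27.02 [ 0.5621 -0.0926  0.1212] tilt [ 0. -0. -1.] yawx 77.11 F [ 0.5 -0.7 -0.1] T [-0.02 -0.01 -0.02] op 0.178 q [-0.34  0.13  1.9   0.    1.11 -0.12]
shaft col - pred [-1.  -0.1 -0.1 -0.1 -0.2 -0.2 -0.2 -0.2 -0.3 -0.3 -0.3 -0.4 -0.4 -0.4
 -0.5]
fixture coords of TCP mm [ 95.6 -12.4 121.2]
bottom [279.4 217. ]
tip [280.8 210.4]
```

```bash
python3 -m pendant '[{"dx":0,"dy":0,"dz":-0.4,"twist":0},{"dx":0,"dy":0.3,"dz":-0.95,"twist":0},{"dx":0,"dy":0.6,"dz":-1.5,"twist":0},{"dx":0,"dy":1,"dz":-1.95,"twist":0},{"dx":0,"dy":1.45,"dz":-2.35,"twist":0},{"dx":0,"dy":2,"dz":-2.7,"twist":0},{"dx":0,"dy":2.5,"dz":-3,"twist":0},{"dx":0,"dy":2.5,"dz":-3,"twist":0}]'; python3 sh.py; cat > bar.py <<'E'
from h import *
s=shot('side');c=shot('top')
for n,k in(('side',s),('top',c)):
    P=cloud(k);h=cv2.cvtColor(k['img'],cv2.COLOR_RGB2HSV);m=cv2.inRange(h,(104,80,30),(118,255,255))>0
    q=P[m];q=q[~np.isnan(q[:,0])]
    f=Q.from_euler('z',-YF,degrees=True).apply(q-[*OF,0])*1000
    f=f[(np.abs(f[:,1])<35)&(f[:,0]>-35)&(f[:,0]<190)&(f[:,2]>15)&(f[:,2]<230)]
    if len(f)>5:
        a,b=np.polyfit(f[:,2],f[:,0],1) if np.ptp(f[:,2])>np.ptp(f[:,0]) else (None,None)
        print(n,len(f),f.min(0).round(),f.max(0).round(),'angle',np.degrees(np.arctan2(*np.linalg.svd(f[:,[0,2]]-f[:,[0,2]].mean(0))[2][0][::-1])).round(1))
E
python3 bar.py
```

```text
time: 28.08
eef_pos: [0.5869, -0.0996, 0.1514]
tcp_rot: [0.783, 0.622, 0.0, 0.0]
contact_force: [0.0, 0.2, -2.9]
opening: 0.17
finger_force: 107.5
t28.07 [ 0.5869 -0.0996  0.1514] tilt [ 0.001 -0.    -1.   ] yawx 77.0 F [ 0.   0.2 -2.9] T [ 0.    0.29 -0.  ] op 0.17 q [-0.34  0.15  1.82  0.    1.17 -0.11]
shaft col - pred [-0.8 -2.8 -3.  -2.4 -0.4 -0.5 -0.5 -0.6 -0.6 -0.6 -0.7 -0.7 -0.8 -0.8
 -0.9]
fixture coords of TCP mm [121.3 -13.7 151.4]
bottom [289.6 207.2]
tip [290.8 200.6]
side 227 [ 16. -29.  32.] [135.  21. 137.] angle -41.8
```

Bar at about 42°. Continue the arc.

```bash
python3 -m pendant '[{"dx":0,"dy":0.6,"dz":-0.22,"twist":0},{"dx":0,"dy":1.15,"dz":-0.35,"twist":0},{"dx":0,"dy":1.65,"dz":-0.41,"twist":0},{"dx":0,"dy":2.15,"dz":-0.42,"twist":0},{"dx":0,"dy":2.65,"dz":-0.38,"twist":0},{"dx":0,"dy":3.1,"dz":-0.3,"twist":0},{"dx":0,"dy":3.3,"dz":-0.25,"twist":0},{"dx":0,"dy":3.3,"dz":-0.25,"twist":0}]'; python3 sh.py;python3 bar.py
```

```text
time: 29.22
eef_pos: [0.6188, -0.107, 0.1535]
tcp_rot: [0.783, 0.622, 0.0, 0.0]
contact_force: [-1.2, 0.9, -1.3]
opening: 0.172
finger_force: 108.0
t29.23 [ 0.6188 -0.107   0.1535] tilt [ 0.001 -0.    -1.   ] yawx 76.99 F [-1.2  0.9 -1.3] T [0.14 0.36 0.  ] op 0.172 q [-0.33  0.22  1.74  0.    1.18 -0.11]
shaft col - pred [ 0.3  0.2 -2.  -2.4 -0.4 -0.5 -0.5 -0.6 -0.7 -0.7 -0.8 -0.8 -0.9 -1.
 -0. ]
fixture coords of TCP mm [154.1 -13.6 153.5]
bottom [302.4 207.4]
tip [303.5 200.8]
side 81 [115. -30.  34.] [141.  18. 187.] angle -81.3
```

Bar at about 81°. Relieve, withdraw the toe, rise.

```bash
python3 -m pendant '[{"dx":0,"dy":-0.4,"dz":0,"twist":0},{"dx":-1.5,"dy":-0.4,"dz":0,"twist":0},{"dx":-3.5,"dy":-0.4,"dz":0,"twist":0},{"dx":-5.5,"dy":-0.4,"dz":0,"twist":0},{"dx":-6.5,"dy":-2,"dz":0,"twist":0},{"dx":-6.5,"dy":-2,"dz":0,"twist":0}]'; python3 sh.py;python3 bar.py; python3 - <<'E'
from h import *
p=rel(OF,YF,67,-43.5);print('above',go((*p,.15),77),'down z to .110',go((*p,.110),77))
s=shot('side');hs=cv2.cvtColor(s['img'],cv2.COLOR_RGB2HSV)
u,v=map(int,proj(s,(*rel(OF,YF,67,-55),.026)));print(u,v)
for r in range(v-8,v+10): print(r,''.join('%4d'%x for x in s['img'][r,u-9:u+12].mean(1)))
E
```

```text
time: 30.12
eef_pos: [0.5834, -0.1673, 0.1534]
tcp_rot: [0.783, 0.622, -0.0, -0.0]
contact_force: [1.2, -0.5, -1.7]
opening: 0.171
finger_force: 108.1
t30.12 [ 0.5834 -0.1673  0.1534] tilt [-0. -0. -1.] yawx 76.85 F [ 1.2 -0.5 -1.7] T [-0.05 -0.06 -0.02] op 0.171 q [-0.45  0.18  1.79 -0.    1.18 -0.22]
shaft col - pred [-0.4 -0.4 -0.9 -0.5 -0.5 -0.1 -0.1 -0.2 -0.2 -0.3 -0.3 -0.4 -0.4 -0.5
 -0.5]
fixture coords of TCP mm [133.2 -80.4 153.4]
bottom [291.1 217.6]
tip [292.5 210.5]
side 11 [132. -16.  35.] [141.  -9.  88.] angle 99.3
top 27 [109.   3.  16.] [159.  23. 190.] angle -77.0
above (array([ 3.54, -6.71,  0.36]), np.float64(-0.0)) down z to .110 (array([ 3.54, -6.71,  4.36]), np.float64(-0.0))
265 226
218  136 145 145 144 144 143 148 165 176 167 148 149 153 154 153 154 154 152 150 147 148
219  135 145 145 145 144 145 154 175 177 159 144 151 157 156 156 156 157 152 151 152 151
220  134 143 146 144 144 149 163 179 176 155 147 153 158 159 159 158 157 153 149 152 153
221  142 144 146 146 145 157 173 181 169 148 151 155 157 158 157 157 154 145 141 146 145
222  147 148 143 143 147 163
[... 517 characters left out ...]
6 154 170 178 164 141 129 121 102  88  98 128 145 147 144 144 151 157 156 158
229  140 145 158 180 178 155 136 136 131 111  96 111 124 137 138 135 141 150 154 155 157
230  135 144 166 183 176 148 133 139 136 127 119 125 132 133 139 140 146 150 154 154 156
231  140 154 175 183 170 139 131 138 139 133 130 135 141 143 143 144 147 151 154 153 151
232  160 165 184 179 155 129 131 136 137 137 133 137 143 143 143 145 143 145 146 145 143
233  170 176 182 172 143 130 134 137 137 136 138 140 139 142 141 141 140 142 139 138 135
234  175 182 181 159 136 135 138 141 139 141 143 144 143 143 145 143 144 141 140 137 131
235  178 185 178 150 134 138 142 143 146 142 144 144 148 145 145 145 142 140 139 137 136
```

```bash
python3 -m pendant '[{"dx":1,"dy":-3,"dz":0,"twist":0},{"dx":3,"dy":-6,"dz":0,"twist":0},{"dx":3.5,"dy":-6.7,"dz":0.5,"twist":0},{"dx":3.5,"dy":-6.7,"dz":2.5,"twist":0},{"dx":3.5,"dy":-6.7,"dz":4.2,"twist":0},{"dx":3.5,"dy":-6.7,"dz":4.5,"twist":0},{"dx":3.5,"dy":-6.7,"dz":4.5,"twist":0}]'; python3 sh.py
```

```text
time: 31.2
eef_pos: [0.527, -0.1167, 0.1082]
tcp_rot: [0.783, 0.622, -0.0, -0.0]
contact_force: [-0.1, 0.4, -0.4]
opening: 0.172
finger_force: 108.1
t31.20 [ 0.527  -0.1167  0.1082] tilt [-0.  0. -1.] yawx 76.99 F [-0.1  0.4 -0.4] T [-0.02  0.   -0.06] op 0.172 q [-0.41  0.08  1.98 -0.    1.08 -0.18]
shaft col - pred [ 0.  -1.  -0.5 -0.  -0.  -0.  -0.1 -0.1 -0.1 -0.1 -0.1 -0.1 -0.1 -0.2
 -0.2]
fixture coords of TCP mm [ 66.9 -43.8 108.2]
bottom [266.4 225.8]
tip [268.1 218.9]
```

```bash
python3 -m pendant '[{"dx":-0.5,"dy":0,"dz":0,"twist":0},{"dx":-1.2,"dy":0,"dz":0,"twist":0},{"dx":-2.2,"dy":0,"dz":0,"twist":0},{"dx":-3.3,"dy":0,"dz":0,"twist":0},{"dx":-4.4,"dy":0,"dz":0,"twist":0},{"dx":-5.5,"dy":0,"dz":0,"twist":0},{"dx":-6.6,"dy":0,"dz":0,"twist":0},{"dx":-7.7,"dy":0,"dz":0,"twist":0},{"dx":-8.6,"dy":0,"dz":0,"twist":0},{"dx":-8.6,"dy":0,"dz":0,"twist":0}]'; python3 sh.py; cat > pl.py <<'E'
from h import *
for n in('top','side'):
    c=shot(n);hsv=cv2.cvtColor(c['img'],cv2.COLOR_RGB2HSV);m=cv2.inRange(hsv,(14,90,60),(28,255,255));vv,uu=np.nonzero(m)
    f=np.array([Q.from_euler('z',-YF,degrees=True).apply(onz(c,u,v,.017)-[*OF,0])*1000 for v,u in zip(vv,uu)])
    f=f[(f[:,0]>50)&(f[:,0]<120)&(f[:,1]>-160)&(f[:,1]<80)]
    if len(f): print(n,len(f),'y range',np.percentile(f[:,1],[.5,2,98,99.5]).round(1),'x',np.percentile(f[:,0],[2,98]).round(1))
E
python3 pl.py
```

```text
time: 32.5
eef_pos: [0.5075, -0.2012, 0.1087]
tcp_rot: [0.783, 0.622, 0.0, 0.0]
contact_force: [-0.8, 0.4, -0.9]
opening: 0.176
finger_force: 108.1
t32.50 [ 0.5075 -0.2012  0.1087] tilt [ 0.001 -0.001 -1.   ] yawx 76.94 F [-0.8  0.4 -0.9] T [-0.01 -0.04 -0.05] op 0.176 q [-0.56  0.09  1.97 -0.    1.08 -0.34]
shaft col - pred [ 0.   0.  -0.5 -0.5 -0.5 -0.5 -0.  -0.1 -0.1 -0.1 -0.1 -0.1 -0.1 -0.1
 -0.1]
fixture coords of TCP mm [  67.  -130.5  108.7]
bottom [260.4 241.2]
tip [262.3 233.5]
top 493 y range [-76.6 -72.1  35.8  37.5] x [ 56.4 112.3]
side 352 y range [-88.6 -86.2  23.7  26.3] x [ 61.2 111.8]
```

The plate only moved part of the way; find the pin and plate now.

```bash
python3 - <<'E'
from h import *
F=lambda p:(Q.from_euler('z',-YF,degrees=True).apply(p-np.array([*OF,0]))*1000)
for n in('top','side'):
    c=shot(n);hsv=cv2.cvtColor(c['img'],cv2.COLOR_RGB2HSV);m=cv2.inRange(hsv,(14,90,60),(28,255,255))
    V=c['img'].max(2)
    # rectified map of fixture top z=.017, x 45..125, y -160..70 at 4mm
    print(n,'rows y from 70 to -160, cols x 45..125')
    for y in range(68,-160,-6):
        r=''
        for x in range(46,126,4):
            u,v=np.round(proj(c,(*rel(OF,YF,x,y),.017))).astype(int)
            r+='b' if m[v,u] else '#' if V[v,u]<90 else '.'
        print('%5d'%y,r)
E
```

```text
top rows y from 70 to -160, cols x 45..125
   68 ....................
   62 ....................
   56 ....................
   50 ....................
   44 ....................
   38 .......bb.#bb.bbb#..
   32 ...bbbbbbbbbbbbb....
   26 ..bbbbbbbbbbbbbbb#..
   20 ..bbbbbbbbbbbbbbb...
   14 ...bbbbbbbbbbbbb....
    8 ..bbbbbbbbbbbbbbb...
    2 ...bbbbbbbbbbbbbb...
   -4 ...bbbbbbbbbbbbbbb..
  -10 ..bbbbbbbbbbbbbbb...
  -16 ...bbbbbbb..bbbbb...
  -22 ...bbbbbb..bbbbbbb..
  -28 ...bbbbbb.#.bbbbb...
  -34 ...bbbbbbbbbbbbbb...
  -40 ...bbbbbbbbbbbbbbb..
  -46 ...bbbbbbbbbbbbbb...
  -52 ...bbbbbbbbbbbbbbb..
  -58 ###bbbbbbbbbbbbbbb..
  -64 ######bbbbbbbbbbb...
  -70 ##########bbbbbbbb..
  -76 ##############b#bb..
  -82 ##################.#
  -88 ####################
  -94 #############..#####
 -100 ####################
 -106 ####################
 -112 ####################
 -118 ####################
 -124 ####################
 -130 ####################
 -136 ####################
 -142 ####################
 -148 ####################
 -154 ####################
side rows y from 70 to -160, co
[... 338 characters left out ...]
  -4 ....bbbbbbbbbbbbb...
  -10 ....bbbbbbbbbbbbb...
  -16 ...bbbbbbbbbbbbbb...
  -22 ....bbbbbbbbbbbbb...
  -28 ....bbbbb...bbbbb...
  -34 ....bbbbb....bbbb...
  -40 ....bbbbbb.bbbbbb...
  -46 .....bbbbbbbbbbbb...
  -52 ......bbbbbbbbbbb...
  -58 ......bbbbbbbbbbb...
  -64 .......bbbbbbbbbb...
  -70 ........bbbbbbbbbb..
  -76 ........bbbbbbbbb...
  -82 .........bbbbbbbb...
  -88 ..........bbbbb.....
  -94 ....................
 -100 ....................
 -106 ....................
 -112 ....................
 -118 ....................
 -124 ....................
 -130 ....................
 -136 ....................
 -142 ....................
 -148 ....................
 -154 ....................
```

```bash
python3 - <<'E'
from h import *
F=lambda p:(Q.from_euler('z',-YF,degrees=True).apply(p-np.array([*OF,0]))*1000)
t=ctrl.get_state()['eef_pos'];s=shot('side');P=cloud(s)
u,_=proj(s,t-[0,0,.05]);u=int(round(u))
for r in range(int(proj(s,t)[1])-3,250,3):
    k=[c for c in range(u-4,u+6) if abs(P[r,c,1]-t[1])<.08 and P[r,c,2]>.02]
    if k: print(r,k[0],k[-1],[F(P[r,c]).round().astype(int).tolist() for c in k][len(k)//2])
print(F(t))
for c in range(255,275): print(c,[s['img'][r,c].mean().astype(int) for r in range(222,248,2)])
E
```

```text
204 260 265 [78, -148, 126]
207 260 261 [68, -129, 110]
210 260 261 [68, -128, 102]
213 260 261 [68, -128, 94]
216 260 261 [68, -128, 87]
219 259 261 [66, -129, 79]
222 259 261 [66, -131, 72]
225 259 261 [66, -132, 65]
228 259 265 [68, -127, 55]
231 259 265 [67, -125, 46]
234 259 264 [64, -106, 29]
237 259 261 [66, -129, 33]
240 259 260 [66, -131, 25]
246 256 265 [72, -152, 21]
[  66.68053659 -129.33427761  108.41774405]
255 [np.int64(148), np.int64(149), np.int64(150), np.int64(150), np.int64(142), np.int64(174), np.int64(191), np.int64(176), np.int64(177), np.int64(179), np.int64(172), np.int64(172), np.int64(183)]
256 [np.int64(147), np.int64(148), np.int64(149), np.int64(150), np.int64(136), np.int64(160), np.int64(178), np.int64(176), np.int64(179), np.int64(168), np.int64(149), np.int64(157), np.int64(187)]
257 [np.int64(145), np.int64(147), np.int64(148), np.int64(147), np.int64(143), np.int64(165), np.int64(185), np.int64(181), np.int64(164), np.int64(140), np.int64(128), np.int64(155), np.int64(190)]
258 [np.int64(147), np.int64(150), np.int64(148), np.int64(147), np.int64(1
[... 2620 characters left out ...]
nt64(147), np.int64(142), np.int64(141), np.int64(142), np.int64(132), np.int64(143), np.int64(184)]
272 [np.int64(161), np.int64(151), np.int64(141), np.int64(157), np.int64(159), np.int64(155), np.int64(144), np.int64(142), np.int64(141), np.int64(144), np.int64(132), np.int64(143), np.int64(185)]
273 [np.int64(158), np.int64(150), np.int64(142), np.int64(158), np.int64(160), np.int64(155), np.int64(149), np.int64(142), np.int64(143), np.int64(139), np.int64(132), np.int64(145), np.int64(182)]
274 [np.int64(159), np.int64(152), np.int64(146), np.int64(157), np.int64(161), np.int64(156), np.int64(150), np.int64(144), np.int64(144), np.int64(137), np.int64(131), np.int64(147), np.int64(180)]
```

The pin sits at px (265.5,231.5), i.e. about fixture (72,-83): the plate yawed in its play and the shaft slipped past it. I rehook with the shaft at x 72.5.

```bash
python3 -m pendant '[{"dx":0,"dy":0,"dz":-1.5,"twist":0},{"dx":1,"dy":0.2,"dz":-2.5,"twist":0},{"dx":3.5,"dy":0.5,"dz":-2.5,"twist":0},{"dx":6,"dy":0.6,"dz":-2.5,"twist":0},{"dx":6.6,"dy":0.6,"dz":-2,"twist":0},{"dx":6.6,"dy":0.6,"dz":-0.5,"twist":0},{"dx":6.6,"dy":0.6,"dz":0.1,"twist":0},{"dx":6.6,"dy":0.6,"dz":0.1,"twist":0}]'; python3 sh.py; python3 - <<'E'
from h import *
s=shot('side');g=s['img'].max(2)
m=(g[224:242,258:274]<105);vv,uu=np.nonzero(m);print('pin px',uu.mean()+258,vv.mean()+224,len(uu))
for x,y in((67,-80),(72,-80),(72,-85),(70,-90)): print(x,y,np.round(proj(s,(*rel(OF,YF,x,y),.026)),1))
E
```

```text
time: 33.8
eef_pos: [0.5272, -0.1376, 0.1061]
tcp_rot: [0.783, 0.622, -0.001, -0.001]
contact_force: [0.0, -0.1, -0.7]
opening: 0.172
finger_force: 108.1
t33.80 [ 0.5272 -0.1376  0.1061] tilt [-0.002  0.001 -1.   ] yawx 76.94 F [ 0.  -0.1 -0.7] T [-0.01  0.05 -0.01] op 0.172 q [-0.44  0.1   1.97 -0.    1.08 -0.21]
shaft col - pred [-0.1 -0.1 -0.6 -0.6 -0.6 -0.6 -0.7 -0.7 -0.7 -0.7 -0.7 -0.7 -0.8 -0.8
 -0.8]
fixture coords of TCP mm [ 71.8 -64.2 106.1]
bottom [267.  230.2]
tip [268.7 223.1]
pin px 265.5 231.0 8
67 -80 [264.  230.5]
72 -80 [266.  230.6]
72 -85 [265.6 231.5]
70 -90 [264.5 232.3]
```

```bash
python3 -m pendant '[{"dx":0,"dy":0.2,"dz":-0.15,"twist":0},{"dx":-0.8,"dy":0.2,"dz":-0.15,"twist":0},{"dx":-1.4,"dy":0.2,"dz":-0.15,"twist":0},{"dx":-2.2,"dy":0.2,"dz":-0.15,"twist":0},{"dx":-3,"dy":0.2,"dz":-0.15,"twist":0},{"dx":-3.8,"dy":0.2,"dz":-0.15,"twist":0},{"dx":-4.6,"dy":0.2,"dz":-0.15,"twist":0},{"dx":-5.4,"dy":0.2,"dz":-0.15,"twist":0},{"dx":-6,"dy":0.2,"dz":-0.15,"twist":0},{"dx":-6,"dy":0.2,"dz":-0.15,"twist":0}]'; python3 sh.py; cat > pin.py <<'E'
from h import *
s=shot('side');g=s['img'].max(2)
m=(g[222:246,256:274]<105);vv,uu=np.nonzero(m);print('pin px',(uu.mean()+256,vv.mean()+222) if len(uu) else 0,len(uu))
for x,y in((67,-85),(72,-125),(72,-130),(72,-135),(67,-140),(72,-140)): print(x,y,np.round(proj(s,(*rel(OF,YF,x,y),.026)),1))
E
python3 pin.py; python3 pl.py
```

```text
time: 35.15
eef_pos: [0.5163, -0.1971, 0.1088]
tcp_rot: [0.783, 0.622, -0.001, 0.0]
contact_force: [0.8, 0.5, -1.0]
opening: 0.18
finger_force: 108.1
t35.15 [ 0.5163 -0.1971  0.1088] tilt [-0.    -0.001 -1.   ] yawx 76.99 F [ 0.8  0.5 -1. ] T [ 0.04 -0.04  0.02] op 0.18 q [-0.55  0.11  1.95 -0.    1.08 -0.32]
shaft col - pred [-0.1 -0.1 -0.6 -0.6 -0.6 -0.7 -0.7 -0.7 -0.7 -0.7 -0.7 -0.7 -0.8 -0.8
 -0.8]
fixture coords of TCP mm [  74.6 -124.6  108.8]
bottom [264.  240.3]
tip [265.9 232.7]
pin px (np.float64(261.5), np.float64(240.0)) 10
67 -85 [263.6 231.3]
72 -125 [262.8 238.8]
72 -130 [262.5 239.8]
72 -135 [262.1 240.7]
67 -140 [259.7 241.5]
72 -140 [261.8 241.7]
top 224 y range [-64.1 -61.7 -12.  -11. ] x [ 56.1 111.1]
side 320 y range [-131.5 -129.3  -23.   -21.8] x [ 66.4 111.6]
```

The pin is now at (261.5,240), y about -131. About 9 mm remain; press on to the stop.

```bash
python3 -m pendant '[{"dx":0.2,"dy":-0.3,"dz":0,"twist":0},{"dx":-0.2,"dy":-0.3,"dz":0,"twist":0},{"dx":-0.5,"dy":-0.3,"dz":0,"twist":0},{"dx":-0.8,"dy":-0.3,"dz":0,"twist":0},{"dx":-1.0,"dy":-0.3,"dz":0,"twist":0},{"dx":-1.2,"dy":-0.3,"dz":0,"twist":0},{"dx":-1.4,"dy":-0.3,"dz":0,"twist":0},{"dx":-1.4,"dy":-0.3,"dz":0,"twist":0}]'; python3 sh.py; python3 pin.py; python3 pl.py
```

```text
time: 36.35
eef_pos: [0.5109, -0.2083, 0.1089]
tcp_rot: [0.783, 0.622, 0.001, -0.001]
contact_force: [1.7, 5.5, -0.7]
opening: 0.175
finger_force: 108.0
t36.35 [ 0.5109 -0.2083  0.1089] tilt [ 0.001  0.002 -1.   ] yawx 76.95 F [ 1.7  5.5 -0.7] T [ 1.26 -0.54  0.02] op 0.175 q [-0.57  0.11  1.96  0.    1.08 -0.35]
shaft col - pred [ 0.4  0.2 -0.6 -1.1 -0.6 -0.6 -0.6 -0.7 -0.7 -0.7 -0.7 -0.7 -0.7 -0.7
 -0.7]
fixture coords of TCP mm [  71.9 -136.7  108.9]
bottom [262.  242.5]
tip [263.9 234.7]
pin px (np.float64(260.57142857142856), np.float64(241.28571428571428)) 7
67 -85 [263.6 231.3]
72 -125 [262.8 238.8]
72 -130 [262.5 239.8]
72 -135 [262.1 240.7]
67 -140 [259.7 241.5]
72 -140 [261.8 241.7]
top 252 y range [-84.3 -81.1 -24.8 -23.8] x [ 58.4 113.4]
side 310 y range [-130.6 -128.5  -35.1  -34.1] x [ 65.2 112.4]
```

5.7 N at the end stop and the plate is at y≈-84.5. Release, lift, and head to the rack mouth.

```bash
python3 -m pendant '[{"dx":0.8,"dy":0,"dz":0,"twist":0},{"dx":1,"dy":0,"dz":-2,"twist":0},{"dx":1,"dy":0,"dz":-6,"twist":0},{"dx":1,"dy":-1,"dz":-9.5,"twist":0},{"dx":1,"dy":-1,"dz":-9.5,"twist":0}]'; python3 - <<'E'
from h import *
stt();print(go((.4497,.3665,.2017),166.3))
E
python3 pl.py; python3 bar.py
```

```text
time: 37.17
eef_pos: [0.5045, -0.1992, 0.2082]
tcp_rot: [0.782, 0.623, 0.0, 0.005]
contact_force: [-0.3, 0.3, -1.6]
opening: 0.172
finger_force: 108.0
t37.17 [ 0.5045 -0.1992  0.2082] tilt [ 0.006 -0.007 -1.   ] yawx 77.02 F [-0.3  0.3 -1.6] T [-0.02 -0.02 -0.  ] op 0.172 q [-0.56 -0.02  1.9  -0.    1.26 -0.33]
(array([ 53.9 , -18.05,   0.2 ]), np.float64(-89.3))
top 206 y range [-105.9  -71.9  -24.   -23.5] x [ 58.4 113.6]
side 348 y range [-131.4 -129.1  -35.   -33.9] x [ 63.2 112.8]
side 95 [115. -29.  35.] [141.  18. 189.] angle -81.5
top 58 [108. -21.  89.] [141.  23. 191.] angle -81.7
```

```bash
python3 -m pendant '[{"dx":3,"dy":-2,"dz":0,"twist":-5},{"dx":8,"dy":-4,"dz":0,"twist":-13},{"dx":13.5,"dy":-6,"dz":0,"twist":-23},{"dx":19,"dy":-8,"dz":0,"twist":-33},{"dx":24.5,"dy":-10,"dz":0,"twist":-43},{"dx":30,"dy":-12,"dz":0,"twist":-53},{"dx":35.5,"dy":-14,"dz":0,"twist":-63},{"dx":41,"dy":-15.5,"dz":0,"twist":-73},{"dx":46,"dy":-16.8,"dz":0,"twist":-82},{"dx":50,"dy":-18,"dz":0,"twist":-89.3}]'; python3 - <<'E'
from h import *
stt();print(go((.4497,.3665,.2017),166.3),go((.4497,.3665,.1065),166.3))
E
```

```text
time: 38.62
eef_pos: [0.4391, 0.332, 0.2018]
tcp_rot: [0.116, 0.993, -0.001, -0.001]
contact_force: [0.5, -0.3, -0.9]
opening: 0.166
finger_force: 108.0
t38.62 [0.4391 0.332  0.2018] tilt [-0.002 -0.002 -1.   ] yawx 166.63 F [ 0.5 -0.3 -0.9] T [ 0.01 -0.05  0.01] op 0.166 q [ 0.46  0.01  1.88 -0.    1.26 -0.87]
(array([-0.24,  3.6 ,  0.  ]), np.float64(0.3)) (array([-0.25,  3.62,  9.52]), np.float64(0.3))
```

```bash
python3 -m pendant '[{"dx":-0.1,"dy":2,"dz":0,"twist":0.3},{"dx":-0.2,"dy":3.6,"dz":1,"twist":0.3},{"dx":-0.2,"dy":3.6,"dz":4.5,"twist":0.3},{"dx":-0.2,"dy":3.6,"dz":8,"twist":0.3},{"dx":-0.2,"dy":3.6,"dz":9.4,"twist":0.3},{"dx":-0.2,"dy":3.6,"dz":9.4,"twist":0.3}]'; cat > tl2.py <<'E'
from h import *
stt();t=ctrl.get_state()['eef_pos'];s=shot('side');P=cloud(s)
for z in np.arange(0,-.085,-.012):
    u,v=proj(s,t+[0,0,z]);u0=int(round(u));v=int(round(v));k=np.abs(P[v,u0-10:u0+11,1]-t[1])<.035;k&=P[v,u0-10:u0+11,2]>.012
    c=np.nonzero(k)[0]+u0-10
    if len(c): print(round(z,3),'col-pred %.1f'%(c.mean()-u),len(c),'y-off',np.round((P[v,c,1].mean()-t[1])*1000,1))
print(go((.5273,.3473,.1055),166.3))
E
python3 tl2.py
```

```text
time: 39.38
eef_pos: [0.4497, 0.3643, 0.1081]
tcp_rot: [0.122, 0.993, -0.001, -0.001]
contact_force: [-0.2, 0.4, -0.6]
opening: 0.171
finger_force: 108.0
t39.38 [0.4497 0.3643 0.1081] tilt [-0.003 -0.002 -1.   ] yawx 166.0 F [-0.2  0.4 -0.6] T [ 0.01 -0.05 -0.03] op 0.171 q [ 0.51  0.17  1.89 -0.    1.09 -0.82]
0.0 col-pred -0.4 2 y-off -0.4
-0.012 col-pred -0.4 2 y-off -1.5
-0.024 col-pred -0.5 2 y-off -1.4
-0.036 col-pred -0.5 2 y-off -1.3
-0.048 col-pred -0.6 2 y-off -0.9
-0.06 col-pred -0.6 2 y-off 0.4
-0.072 col-pred -0.7 2 y-off 0.8
-0.084 col-pred -3.2 7 y-off 1.9
(array([-7.86,  0.14,  0.43]), np.float64(-0.3))
```

The pick is upright; slide into the slot.

```bash
python3 -m pendant '[{"dx":-0.5,"dy":0.15,"dz":0.2,"twist":-0.3},{"dx":-2.5,"dy":0.15,"dz":0.2,"twist":-0.3},{"dx":-4.5,"dy":0.15,"dz":0.2,"twist":-0.3},{"dx":-6.3,"dy":0.15,"dz":0.2,"twist":-0.3},{"dx":-7.4,"dy":0.15,"dz":0.2,"twist":-0.3},{"dx":-7.8,"dy":0.15,"dz":0.2,"twist":-0.3},{"dx":-7.8,"dy":0.15,"dz":0.2,"twist":-0.3}]'; python3 tl2.py
```

```text
time: 40.3
eef_pos: [0.5266, 0.3475, 0.1077]
tcp_rot: [0.119, 0.993, -0.0, -0.0]
contact_force: [-0.3, -0.1, -0.4]
opening: 0.171
finger_force: 108.0
t40.30 [0.5266 0.3475 0.1077] tilt [-0.001 -0.    -1.   ] yawx 166.29 F [-0.3 -0.1 -0.4] T [-0.03  0.01  0.02] op 0.171 q [ 0.42  0.28  1.76  0.    1.11 -0.91]
0.0 col-pred 1.8 18 y-off -21.0
-0.012 col-pred 6.8 4 y-off -24.8
-0.024 col-pred 6.8 4 y-off -22.3
-0.036 col-pred 6.8 4 y-off -23.2
-0.048 col-pred 6.8 4 y-off -21.6
-0.06 col-pred 6.8 4 y-off -23.0
-0.072 col-pred 6.8 4 y-off -21.7
-0.084 col-pred 3.8 6 y-off -13.4
(array([-0.11, -0.  ,  0.22]), np.float64(0.0))
```

```bash
python3 -m pendant '[{"dx":-0.05,"dy":0,"dz":0.4,"twist":0},{"dx":-0.05,"dy":0,"dz":0.75,"twist":0},{"dx":-0.05,"dy":0,"dz":0.8,"twist":0}]' - 40 && python3 -m pendant '[{"dx":0,"dy":0,"dz":0,"twist":0},{"dx":0,"dy":0,"dz":0,"twist":0},{"dx":0,"dy":0,"dz":0,"twist":0},{"dx":0,"dy":0,"dz":0,"twist":0},{"dx":0,"dy":0,"dz":-4,"twist":0},{"dx":0,"dy":0,"dz":-9,"twist":0},{"dx":0,"dy":0,"dz":-14,"twist":0},{"dx":0,"dy":0,"dz":-18,"twist":0},{"dx":0,"dy":0,"dz":-18,"twist":0}]' 100 20; python3 tilt.py; python3 bar.py; python3 pl.py; python3 tr.py
```

```text
time: 40.72
eef_pos: [0.5268, 0.3476, 0.0998]
tcp_rot: [0.119, 0.993, -0.0, -0.0]
contact_force: [-1.2, 0.3, 0.6]
opening: 0.171
finger_force: 108.1
time: 41.85
eef_pos: [0.5291, 0.3484, 0.2855]
tcp_rot: [0.119, 0.993, 0.002, 0.004]
contact_force: [0.7, 1.0, 0.3]
opening: 0.995
finger_force: 0.0
t41.85 [0.5291 0.3484 0.2855] tilt [ 0.009  0.004 -1.   ] yawx 166.3 F [0.7 1.  0.3] T [-0.02  0.01 -0.02] op 0.995 q [ 0.42  0.14  1.59 -0.    1.4  -0.91]
-16 ................................
-15 ................................
-14 ............######..............
-13 ...........#rrrrrr#.............
-12 ...........#rrrrrr#.............
-11 ...........rrrrrrr..............
-10 ...........rrrrrrr#.............
-9 ...........#rrrrrr#.............
-8 ...........#rrrrrr#.............
-7 ...........#rrrrr##.............
-6 ...........#rrrrrr#.............
-5 ...........#rrrrr##.............
-4 ...........#rrrrr##.............
-3 ...........#rrrrr##.............
-2 ...........#rrrrr##.............
-1 ...........#rrrrr##.............
0 ...........##rrrr###............
1 .........###########.......
[... 2976 characters left out ...]
     ####.........####   
188           ###............... ###  # ###......... ###    
189          ### .................    . ............#####   
190         ####....................................####    
191         ###.....................................####    
192         #......................................#####    
193          ......................................####     
194           ....................................####      
195                                   ............#         
196                                         . .  #          
197                                                         
198                                                         
199
```

```bash
python3 - <<'E'
from h import *
c=shot('top');P=cloud(c);hsv=cv2.cvtColor(c['img'],cv2.COLOR_RGB2HSV)
m=cv2.inRange(hsv,(15,120,60),(28,255,255));k=m*0;k[145:225,240:335]=1;vv,uu=np.nonzero(m*k)
r=cv2.minAreaRect(np.array([onz(c,u,v,.017)[:2]*1000 for v,u in zip(vv,uu)],np.float32));print('brass',r)
d=Q.from_euler('z',-YF,degrees=True).apply([r[0][0]/1000-OF[0],r[0][1]/1000-OF[1],0])*1000;print('center fixture',d)
# ring in tray, top view
u,v=map(int,proj(c,(.5077,.1969,.01)));print(u,v)
for r_ in range(v-24,v+25): print(r_,''.join('o' if h[0]<16 and h[1]>90 else '.' if 100<h[0]<122 and h[1]>140 and h[2]>75 else '#' if h[2]<75 else ' ' for h in hsv[r_,u-26:u+27]),int(np.nanmax(P[r_,u-18:u+19,2])*1000))
E
```

```text
brass ((536.7001953125, -159.229248046875), (119.10211944580078, 55.678306579589844), 77.41376495361328)
center fixture [ 85.8930139  -83.06854717   0.        ]
195 190
166                                                       6
167                                                       3
168                                                       3
169                                                       6
170                                                       13
171              ......                                   18
172              ...........                              18
173             .................                         16
174             ......................                    13
175             ............................              15
176             .................................         20
177            .....................................      14
178            ....................................       11
179            ....................................       15
180            ....................................       15
181           ......
[... 1350 characters left out ...]
..................            10
204       ....................................            14
205            ...............................            16
206                 ..........................            17
207                      ....................             16
208                           ...............             17
209                                 .........             17
210                                     ....              17
211                                                       18
212                                                       6
213                                                       4
214                                                       6
```

The ring loop is in the tray at (190,187), but its ball at (178,189) rests on the tray's rim. There is time left, so I take the pick again and nudge it fully inside.

```bash
python3 - <<'E'
from h import *
stt();print(go((.5257,.3465,.0965),166.3))
c=shot('top');print('ball',onz(c,178.6,188.6,.0185),'ring c',onz(c,190.3,187,.006),'tray left wall mid',rel(np.array([.5077,.1969]),-10.7,0,61))
E
```

```text
t42.20 [0.5264 0.3471 0.2778] tilt [-0.003 -0.001 -1.   ] yawx 166.3 F [ 0.2 -0.1 -0.5] T [-0.01  0.04  0.01] op 0.999 q [ 0.42  0.14  1.6  -0.    1.4  -0.91]
(array([ 1.000e-02, -4.000e-02,  1.813e+01]), np.float64(-0.0))
ball [0.51269848 0.25349065 0.0185    ] ring c [0.52052309 0.21527188 0.006     ] tray left wall mid [0.51902566 0.25683938]
```

```bash
python3 -m pendant '[{"dx":0,"dy":0,"dz":5,"twist":0},{"dx":0,"dy":0,"dz":10,"twist":0},{"dx":0,"dy":0,"dz":14.5,"twist":0},{"dx":0,"dy":0,"dz":17,"twist":0},{"dx":0,"dy":0,"dz":18.1,"twist":0},{"dx":0,"dy":0,"dz":18.1,"twist":0}]' && python3 -m pendant '[{"dx":0,"dy":0,"dz":0,"twist":0},{"dx":0,"dy":0,"dz":0,"twist":0},{"dx":0,"dy":0,"dz":0,"twist":0},{"dx":0,"dy":0,"dz":0,"twist":0},{"dx":0,"dy":0,"dz":0,"twist":0},{"dx":0,"dy":0,"dz":0,"twist":0}]' 0 40 && python3 -m pendant '[{"dx":0,"dy":0,"dz":0,"twist":0},{"dx":0,"dy":0,"dz":0,"twist":0}]' 0 100; python3 -c "
from h import *
stt()"
```

```text
time: 43.0
eef_pos: [0.5269, 0.3473, 0.0983]
tcp_rot: [0.119, 0.993, -0.0, -0.001]
contact_force: [-0.7, 0.6, 0.3]
opening: 1.001
finger_force: 0.0
time: 43.75
eef_pos: [0.5275, 0.3476, 0.0995]
tcp_rot: [0.119, 0.993, 0.0, 0.0]
contact_force: [-0.2, -0.6, 1.9]
opening: 0.182
finger_force: 39.5
time: 44.0
eef_pos: [0.5276, 0.3477, 0.0997]
tcp_rot: [0.119, 0.993, 0.0, 0.001]
contact_force: [0.1, 0.5, 5.0]
opening: 0.174
finger_force: 97.6
t44.00 [0.5276 0.3477 0.0997] tilt [ 0.001  0.001 -1.   ] yawx 166.3 F [0.1 0.5 5. ] T [0.02 0.04 0.  ] op 0.174 q [ 0.42  0.29  1.76  0.    1.09 -0.91]
```

```bash
python3 -m pendant '[{"dx":0,"dy":0,"dz":-0.5,"twist":0},{"dx":0.5,"dy":0,"dz":-0.5,"twist":0},{"dx":3,"dy":0,"dz":-0.5,"twist":0},{"dx":6,"dy":0,"dz":-0.5,"twist":0},{"dx":8,"dy":-1,"dz":-2,"twist":0},{"dx":8,"dy":-5,"dz":-4,"twist":0},{"dx":6,"dy":-8,"dz":-4,"twist":0},{"dx":3,"dy":-8,"dz":-4,"twist":0},{"dx":2,"dy":-8,"dz":-4,"twist":0},{"dx":2,"dy":-8,"dz":-4,"twist":0}]'; python3 - <<'E'
from h import *
stt();print(go((.5294,.265,.1038),166.3))
E
```

```text
time: 45.25
eef_pos: [0.4884, 0.2745, 0.1383]
tcp_rot: [0.119, 0.993, -0.0, -0.001]
contact_force: [0.1, 0.3, -1.4]
opening: 0.172
finger_force: 97.6
t45.25 [0.4884 0.2745 0.1383] tilt [-0.002 -0.    -1.   ] yawx 166.28 F [ 0.1  0.3 -1.4] T [-0.05 -0.03 -0.  ] op 0.172 q [ 0.33  0.09  1.91  0.    1.14 -1.  ]
(array([-4.21,  0.06,  3.45]), np.float64(-0.0))
```

```bash
python3 -m pendant '[{"dx":-2,"dy":0.1,"dz":0,"twist":0},{"dx":-4.2,"dy":0.1,"dz":0.5,"twist":0},{"dx":-4.2,"dy":0.1,"dz":2.5,"twist":0},{"dx":-4.2,"dy":0.1,"dz":3.4,"twist":0},{"dx":-4.2,"dy":-0.5,"dz":3.4,"twist":0},{"dx":-4.2,"dy":-1.2,"dz":3.4,"twist":0},{"dx":-4.2,"dy":-1.9,"dz":3.4,"twist":0},{"dx":-4.2,"dy":-2.6,"dz":3.4,"twist":0},{"dx":-4.2,"dy":-3.3,"dz":3.4,"twist":0},{"dx":-4.2,"dy":-3.3,"dz":3.4,"twist":0}]'; python3 tr.py
```

```text
time: 46.5
eef_pos: [0.5217, 0.2318, 0.105]
tcp_rot: [0.12, 0.993, -0.0, 0.0]
contact_force: [-0.1, 1.1, -1.4]
opening: 0.172
finger_force: 97.5
t46.50 [0.5217 0.2318 0.105 ] tilt [ 0. -0. -1.] yawx 166.26 F [-0.1  1.1 -1.4] T [-0.03  0.05 -0.02] op 0.172 q [ 0.24  0.15  1.91 -0.    1.08 -1.09]
164                                                         
165                             ##                          
166              ##################                         
167       #########################                         
168 #### #########################            #             
169 #####################oooooooooo   ooo     ##            
170 ####################oooooooooooo  oooooo  ###           
171 ################## ooooooooooooo ooooooo   ###          
172 ###########        ooooooooooooo ooooooo   ##o##   #####
173 ###               oooooooooooooo ooooooo    oo##########
174                   oooooooooooooo oooooooo  ooo##########
175                    ooooooooooooo ooooooooooooo##########
176                            oooo   ooooooooooo###########
177        
[... 634 characters left out ...]
### ..   ###......####   
188           ###................. ###    #####..... ###    
189          ###...................  #########......####    
190          ##........................     ........####    
191         ###.................................... ####    
192          #.....................................#####    
193           .....................................####     
194            . .................................###       
195                      .             ...........##        
196                                                         
197                                                         
198                                                         
199
```

```bash
python3 -m pendant '[{"dx":-0.3,"dy":0.5,"dz":0,"twist":0},{"dx":-0.5,"dy":1.5,"dz":0,"twist":0},{"dx":-0.5,"dy":2.5,"dz":-0.5,"twist":0},{"dx":-0.5,"dy":3,"dz":-3.5,"twist":0},{"dx":2,"dy":4,"dz":-4,"twist":0},{"dx":5,"dy":4,"dz":-4,"twist":0},{"dx":5,"dy":4,"dz":-4,"twist":0}]'; python3 - <<'E'
from h import *
stt();c=shot('top');P=cloud(c);hsv=cv2.cvtColor(c['img'],cv2.COLOR_RGB2HSV);u,v=195,190
for r_ in range(v-22,v+22): print(r_,''.join('o' if h[0]<16 and h[1]>90 else '.' if 100<h[0]<122 and h[1]>140 and h[2]>75 else '#' if h[2]<75 else ' ' for h in hsv[r_,u-26:u+27]))
print(go((.4504,.3665,.1065),166.3))
E
python3 tr.py
```

```text
time: 47.42
eef_pos: [0.4794, 0.2845, 0.144]
tcp_rot: [0.118, 0.993, -0.0, -0.001]
contact_force: [-0.5, 0.2, -0.1]
opening: 0.179
finger_force: 97.5
t47.42 [0.4794 0.2845 0.144 ] tilt [-0.002 -0.    -1.   ] yawx 166.46 F [-0.5  0.2 -0.1] T [ 0.03  0.03 -0.05] op 0.179 q [ 0.35  0.08  1.91  0.    1.15 -0.98]
168                                                      
169                                                      
170                                                      
171              ......                                  
172             ............                             
173             .................                        
174             .......................                  
175             ............................             
176             .................................        
177            .....................................     
178            ....................................      
179            ........... #   ....................      
180            ......... #     #...................      
181           ..........  .....  ...
[... 3405 characters left out ...]
### ...  ###......####   
188          ####................. ####    ####......###    
189          ###...................  #########......####    
190         ####....................... . # ........####    
191         ###.................................... ####    
192        ##. ....................................#####    
193        # ......................................####     
194           ....................................####      
195                      ..            ...........#         
196                                          .   #          
197                                                         
198                                                         
199
```

The ring is now fully inside the tray (ball at (184,193), well inside the wall). Rehang the pick.

```bash
python3 -m pendant '[{"dx":2,"dy":1,"dz":0,"twist":0},{"dx":4.9,"dy":3,"dz":0,"twist":0},{"dx":4.9,"dy":6,"dz":0,"twist":0},{"dx":4.9,"dy":7.3,"dz":1,"twist":0.1},{"dx":4.9,"dy":7.3,"dz":3,"twist":0.1},{"dx":4.9,"dy":7.3,"dz":3.7,"twist":0.1},{"dx":4.9,"dy":7.3,"dz":3.7,"twist":0.1}]'; python3 tl2.py
```

```text
time: 48.4
eef_pos: [0.4514, 0.3644, 0.1061]
tcp_rot: [0.121, 0.993, -0.001, -0.001]
contact_force: [-0.2, -0.3, -0.9]
opening: 0.17
finger_force: 97.6
t48.40 [0.4514 0.3644 0.1061] tilt [-0.003 -0.002 -1.   ] yawx 166.14 F [-0.2 -0.3 -0.9] T [0.03 0.06 0.06] op 0.17 q [ 0.5   0.17  1.89 -0.    1.09 -0.82]
0.0 col-pred -0.4 1 y-off -4.6
-0.012 col-pred -0.5 1 y-off -6.6
-0.024 col-pred -0.5 1 y-off -3.5
-0.036 col-pred -0.5 1 y-off 1.2
-0.048 col-pred -0.6 1 y-off -6.6
-0.06 col-pred -0.6 1 y-off -5.3
-0.072 col-pred -0.7 1 y-off -1.7
-0.084 col-pred -2.2 4 y-off 4.2
(array([-7.72,  0.1 ,  0.16]), np.float64(-0.2))
```

```bash
python3 -m pendant '[{"dx":-0.5,"dy":0.1,"dz":0,"twist":-0.2},{"dx":-2.5,"dy":0.1,"dz":0,"twist":-0.2},{"dx":-4.5,"dy":0.1,"dz":0,"twist":-0.2},{"dx":-6.3,"dy":0.1,"dz":0,"twist":-0.2},{"dx":-7.3,"dy":0.1,"dz":0,"twist":-0.2},{"dx":-7.7,"dy":0.1,"dz":0,"twist":-0.2},{"dx":-7.7,"dy":0.1,"dz":0,"twist":-0.2}]'; python3 - <<'E'
from h import *
stt();print(go((.5273,.3475,.0998),166.3))
E
```

```text
time: 49.32
eef_pos: [0.5273, 0.3482, 0.1077]
tcp_rot: [0.118, 0.993, -0.0, -0.0]
contact_force: [-1.1, 0.1, -0.9]
opening: 0.172
finger_force: 97.6
t49.33 [0.5273 0.3482 0.1077] tilt [-0.001 -0.    -1.   ] yawx 166.39 F [-1.1  0.1 -0.9] T [-0.    0.01 -0.02] op 0.172 q [ 0.42  0.28  1.76  0.    1.11 -0.91]
(array([-0.02, -0.07,  0.79]), np.float64(0.1))
```

```bash
python3 -m pendant '[{"dx":0,"dy":-0.05,"dz":0.4,"twist":0},{"dx":0,"dy":-0.05,"dz":0.75,"twist":0},{"dx":0,"dy":-0.05,"dz":0.8,"twist":0}]' - 40 && python3 -m pendant '[{"dx":0,"dy":0,"dz":0,"twist":0},{"dx":0,"dy":0,"dz":0,"twist":0},{"dx":0,"dy":0,"dz":0,"twist":0},{"dx":0,"dy":0,"dz":0,"twist":0},{"dx":0,"dy":0,"dz":-4,"twist":0},{"dx":0,"dy":0,"dz":-9,"twist":0},{"dx":0,"dy":0,"dz":-14,"twist":0},{"dx":0,"dy":0,"dz":-15,"twist":0},{"dx":0,"dy":0,"dz":-15,"twist":0}]' 100 20; python3 tilt.py; python3 bar.py; python3 pl.py
```

```text
time: 49.7
eef_pos: [0.5268, 0.3479, 0.0996]
tcp_rot: [0.118, 0.993, -0.0, -0.0]
contact_force: [0.0, 0.6, 1.2]
opening: 0.172
finger_force: 98.0
time: 50.82
eef_pos: [0.5274, 0.3479, 0.2504]
tcp_rot: [0.118, 0.993, 0.0, 0.001]
contact_force: [-0.6, -0.4, -0.9]
opening: 0.998
finger_force: 0.0
t50.83 [0.5274 0.3479 0.2504] tilt [ 0.001  0.001 -1.   ] yawx 166.4 F [-0.6 -0.4 -0.9] T [-0.01  0.02 -0.01] op 0.998 q [ 0.42  0.16  1.63 -0.    1.35 -0.91]
-16 ................................
-15 ................................
-14 ............#.####..............
-13 ...........rrrrrr##.............
-12 ...........rrrrrrr#.............
-11 ...........rrrrrrr#.............
-10 ...........rrrrrrr#.............
-9 ...........rrrrrrr#.............
-8 ...........#rrrrrr#.............
-7 ...........#rrrrr##.............
-6 ...........#rrrrr##.............
-5 ...........#rrrrrr#.............
-4 ...........#rrrrr##.............
-3 ...........#rrrrr##.............
-2 ...........##rrrr##.............
-1 ...........#rrrrr##.............
0 ...........##rrrr###............
1 .........###########......
[... 682 characters left out ...]

21 ..............#........####.....
22 ..............#........####.....
23 ..............#........####.#...
24 ..............#........########.
25 ..............#........#########
26 ..............#......###########
27 ..............#........#######..
28 .......#......#........########.
29 .......#####..#........####.....
30 ...........####........####.....
31 .......................###......
32 ......................####......
33 ......................####......
side 80 [115. -27.  35.] [141.  19. 188.] angle -81.1
top 59 [108. -21.  93.] [140.  23. 191.] angle -81.9
top 536 y range [-142.4 -140.2  -25.8  -23.9] x [ 58.5 113.4]
side 352 y range [-131.4 -129.1  -35.1  -33.9] x [ 63.  112.8]
```

All is in place; hand in.

```bash
python3 -c "
from plant import ctrl
print(ctrl.sign_off())"
```

```text
the job is handed in; nothing more can be done
None
```

I handed the job in at about 51 s: the ring lies fully inside the tray, the bar stands at about 81°, the plate is against its end stop and the pick hangs back in its rack. Partway through I rehung the pick once to straighten my grip, and after the plate was out I took it down again to nudge the ring off the tray's rim.

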